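# Load the glaze-test setter, scan the batch tag and start the kiln

## Task

Drop every glaze test button that is on the ware board into a pocket of its own in the firing setter, standing upright and fully down, white clay in the row with the white stripe and red clay in the row with the red-brown stripe. When all are in, pick up the bar-code wand, aim its beam squarely at the middle of the batch tag from about 10 cm away, hold it steady there for a second and lay the wand back flat on its blue mat, lengthwise; after that, press the kiln's green start button all the way down. Leave the cups and the bowl standing where they are.

Things in the scene. Friction and masses are not known exactly. Their poses are not given: they have to be found in the camera images.
- white0: glaze test button of white clay with a grey-blue dot on its top: a solid upright cylinder, diameter 34 mm, 30 mm tall, about 45 g; may be absent. Starts standing on the wooden ware board. Origin at the centre of its underside, z up its axis
- white1: glaze test button of white clay with a grey-blue dot on its top: a solid upright cylinder, diameter 34 mm, 30 mm tall, about 45 g; may be absent. Starts standing on the wooden ware board. Origin at the centre of its underside, z up its axis
- white2: glaze test button of white clay with a grey-blue dot on its top: a solid upright cylinder, diameter 34 mm, 30 mm tall, about 45 g; may be absent. Starts standing on the wooden ware board. Origin at the centre of its underside, z up its axis
- white3: glaze test button of white clay with a grey-blue dot on its top: a solid upright cylinder, diameter 34 mm, 30 mm tall, about 45 g; may be absent. Starts standing on the wooden ware board. Origin at the centre of its underside, z up its axis
- red0: glaze test button of terracotta-red clay with a dark brown dot on its top: a solid upright cylinder, diameter 34 mm, 30 mm tall, about 45 g; may be absent. Starts standing on the wooden ware board. Origin at the centre of its underside, z up its axis
- red1: glaze test button of terracotta-red clay with a dark brown dot on its top: a solid upright cylinder, diameter 34 mm, 30 mm tall, about 45 g; may be absent. Starts standing on the wooden ware board. Origin at the centre of its underside, z up its axis
- red2: glaze test button of terracotta-red clay with a dark brown dot on its top: a solid upright cylinder, diameter 34 mm, 30 mm tall, about 45 g; may be absent. Starts standing on the wooden ware board. Origin at the centre of its underside, z up its axis
- red3: glaze test button of terracotta-red clay with a dark brown dot on its top: a solid upright cylinder, diameter 34 mm, 30 mm tall, about 45 g; may be absent. Starts standing on the wooden ware board. Origin at the centre of its underside, z up its axis
- setter: firing setter: fixed buff ceramic plate 235 x 160 x 20 mm (x, y, z), eight round pockets at x = -82.5, -27.5, 27.5, 82.5 mm: the row at y = +40 mm for white clay, at y = -40 mm for red. White stripe along its +y edge, red-brown stripe along its -y edge. Pockets 39 mm wide, 12 mm deep, floors 8 mm above the underside; a seated button stands out 18 mm. Origin: centre of underside
- board: the fixed wooden ware board that the buttons start on, 320 x 240 x 12 mm; origin at the centre of its underside
- scanner: loose bar-code wand, yellow, black slanted nose and end cap; 28 mm wide (nose 34), 32 mm high (nose 43), x from -78 to +81 mm, flat underside, about 140 g, centre of mass near x = +5 mm. Origin: underside, mid-handle; +x towards the nose. Reads by itself: the beam leaves the red window in the nose forward (+x) and 45 degrees down (-z)
- scanner_window (a point): centre of the wand's red window, at (70.6, 0, 10.9) mm in the wand's frame
- scanner_spot (a point): point on the wand's beam 100 mm ahead of the window, its best reading distance; at (141.3, 0, -59.8) mm in the wand's frame
- rest: the wand's resting mat, fixed, flat blue plastic 200 x 90 x 4 mm, long along its x; origin at the centre of its underside
- tag: batch tag: white label 46 x 66 mm with black bars on a fixed pink plate 64 x 84 mm (x, y) leaning back 45 degrees on a low dark stand, facing up and towards the robot side. Origin: centre of the label, 60 mm above the table; z is its outward normal (45 degrees up), y horizontal, x up the slope
- start_top (a point): centre of the top of the green start button, 32 mm wide, on the grey kiln controller box (100 x 80 x 40 mm, fixed); pressed straight down
- start (a joint): travel of the green start button: 0 m released, 0.006 m fully down (takes 5 N); it springs back
- cup_a: pale unfired cup, rim 70 mm wide, 75 mm tall; bystander, not to be disturbed; origin at the centre of its underside
- cup_b: pale unfired cup, rim 64 mm wide, 85 mm tall; bystander, not to be disturbed; origin at the centre of its underside
- bowl: small terracotta bowl, rim 90 mm wide, 40 mm tall; bystander, not to be disturbed; origin at the centre of its underside

How it is judged:
By the outcome, as a careful person would: the job done as asked, in the order asked, and still so for the second after the job is handed in, with the robot touching nothing.
Of white0, white1, white2, white3, red0, red1, red2, red3 only 6 to 8 are there at a start; the rules pass over those that are not, and their reading is None.
At some moment in a run one of white0, white1, white2, white3, red0, red1, red2, red3 may be knocked a few centimetres aside while the robot is not near it.
It also fails if it takes over 210 s, if anything falls off the work surface, if the arm or the gripper's body presses on something with over 40 N, if the wrist force passes 120 N, or if a joint passes its speed limit or range.

## Robot

A 6-joint arm with a two-finger parallel gripper is mounted at the origin on the work surface. World frame = base frame: x ahead of the robot, y to its left, z up, the work surface at z = 0. Lengths are in m, angles in degrees, forces in N, time in s.
With the tool pointing down it reaches from about 0.3 to 0.775 m from the base axis. Payload 14.6 kg.
Tool frame: the origin (TCP) lies on the front face of the gripper's body, between the roots of the fingers; the fingertips stand 97 mm ahead of it and the grasp point (between the pads) lies 78 mm ahead of it; z points along the fingers, y is the direction in which the jaws open and shut (so a half turn about z gives the same grasp; the last joint's range is limited). The gripper opens to 94 mm and grips with 3 to 60 N. Pads are 16 mm wide; open, the fingers measure 119 mm over their backs; the gripper's body (75 mm by 177 mm) begins 78 mm behind the grasp point.
Start: joints at [63.449, 17.183, 87.147, -0, 75.671, -3.816], TCP at [0.213, 0.507, 0.303] pointing down, gripper open.
Joint ranges: [-173.82, 173.82], [-45.26, 126.66], [13.44, 144.39], [-59.66, 239.66], [0, 175.72], [-146.38, 146.38]. Speed limits (degrees/s): [127.2, 127.2, 147.25, 180, 180, 180].

## Interface

Orientations are given as [roll, pitch, yaw] about the fixed x, y, z axes, in that order (R = Rz(yaw) Ry(pitch) Rx(roll)).
In Python, from plant import monitor, cams, workorder gives the robot as it stands. The module is installed in compiled form; this text tells all that it offers.
- The arm moves only by the tool jog_arm, never from a script. Its argument "plan" is text: rows parted by semicolons, each of 4 numbers parted by spaces: the shift along the tool's x, y, z in m, then the turn about the tool's z in degrees. In form: x y z roll; .... A call has 1 to 10 rows; each row is the pose to reach, as a shift and turn from the pose measured when the call began, along the tool's axes at that moment; what a row does not reach only later rows make up. A row lasts 1/8 s, in which the tool goes at most 62.5 mm and 10.7 degrees, less where a joint would pass 70% of its speed; a pose out of reach is approached as far as the arm can. A call with a gripper value outside its range is refused whole. "gripper" is the opening, from 0 (shut) to 1 (fully open), set as the call begins (left out, the last holds). The fingers move at their own pace and stop on an object; "grip_force" is the grip in N (left out, the last holds). Time passes only in rows, so rows that repeat a pose let the fingers close. It gives the time, the measured TCP pose, the force and the opening at its end, in the units of the state.
- monitor.sense(): the state, without advancing time (a new reading comes with each control period).
- cams.snapshot(name): name is "scene" or "top" or "wrist"; returns a dict with "image" (384x512x3 uint8, blue, green, red), "fovy" (degrees; the focal length in pixels is half the picture's height over the tangent of half this angle, whatever the lens; pixels are square), "cx", "cy" (the principal point, pixels), "world_from_camera" (4x4, takes a point from camera to world coordinates); the wrist camera has in their place "mount" (4x4, takes a point from camera to tool coordinates, whose origin is the TCP and whose axes are the flange's). Camera axes: x right, y down, z forward; pixel columns grow to the right and rows downward; lengths in m; the calibration is good to about 2 mm. A picture is of the moment at which its call begins: read the wrist's pose just before it. There is no depth.
- workorder.finish_job(): hands the job in, once; it reports no verdict.
The state is a dict: "clock": time; "q": joint angles; "joint_velocities": joint speeds; "joint_torque": joint torques, N m; "position": TCP position; "eef_rot": TCP orientation; "contact_force": force on the tool from outside, world axes, zero at the start; "moment": the same for the moment, N m; "opening": opening from 0.0 (shut) to 1.0 (fully open).
Only numpy, scipy, OpenCV 4.12 (cv2) and the standard library are available. Lean on these libraries where they do the work, as an engineer would, in place of code of your own. Each camera call takes 0.05 s, during which the arm holds its last target.

## Working session

There is one attempt and no reset: what is moved stays moved. The work goes in short steps, Python scripts to look and compute and a tool call to move; the robot and the scene stay as the last step left them, time stands still between calls to the robot, and variables do not carry over. Pictures are saved under pics/ and viewed, and the job is handed in when it is done.

Besides the shell and the picture viewer there is one more tool, called after "Request:" as name(argument=value, ...) on one line, values as JSON. jog_arm: Moves the arm, as the interface text tells. Its arguments: {"type":"object","properties":{"plan":{"type":"string"},"gripper":{"type":"number"},"grip_force":{"type":"number"}},"required":["plan"]}

```bash
mkdir -p pics
python3 - <<'E'
from plant import monitor,cams,workorder
import cv2,numpy as np
np.set_printoptions(suppress=True,precision=4)
print(monitor.sense())
for n in ["scene","top","wrist"]:
    s=cams.snapshot(n); cv2.imwrite(f"pics/{n}0.png",s["image"])
    print({k:v for k,v in s.items() if k!="image"})
E
```

```text
{'clock': 0.0, 'q': array([63.448 , 17.2159, 87.1793,  0.0012, 75.6718, -3.8149]), 'joint_velocities': array([-0.1009, -0.0628, -0.0047, -0.0287, -0.0268,  0.0439]), 'joint_torque': array([ -0.0013, -53.1824, -35.2719,   0.0707,   0.0246,  -0.0001]), 'position': array([0.2125, 0.5071, 0.3021]), 'eef_rot': array([-179.9332,   -0.0056,  157.2626]), 'contact_force': array([0.2505, 0.8031, 0.4988]), 'moment': array([-0.025 ,  0.0413, -0.0225]), 'opening': 0.9979365169609233}
{'fovy': 49.81895333615951, 'cx': 250.22085469254387, 'cy': 194.4202015653079, 'world_from_camera': array([[-0.5918,  0.4675, -0.6567,  1.3821],
       [ 0.8058,  0.3217, -0.4972,  0.5476],
       [-0.0212, -0.8234, -0.5671,  0.7566],
       [ 0.    ,  0.    ,  0.    ,  1.    ]])}
{'fovy': 52.95395934118275, 'cx': 258.0072741420081, 'cy': 194.69385869491762, 'world_from_camera': array([[ 0.0239, -0.9895,  0.1424,  0.4237],
       [-0.9997, -0.0241,  0.0004, -0.0628],
       [ 0.003 , -0.1424, -0.9898,  1.0403],
       [ 0.    ,  0.    ,  0.    ,  1.    ]])}
{'fovy': 67.04922773677364, 'cx': 252.08685811807905, 'cy': 191.8662653871635, 'mount': array([[-0.0003, -0.9707, -0.2404,  0.0702],
       [ 1.    , -0.    , -0.0011,  0.0001],
       [ 0.0011, -0.2404,  0.9707, -0.0825],
       [ 0.    ,  0.    ,  0.    ,  1.    ]])}
```

View pics/scene0.png

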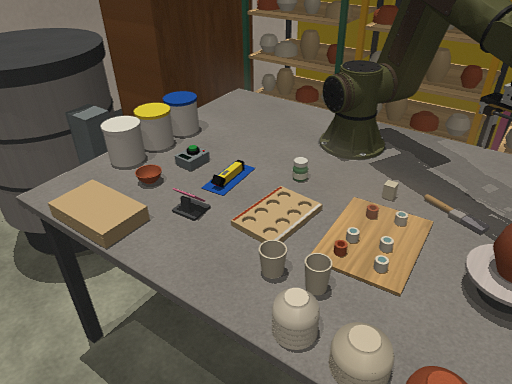

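View pics/top0.png

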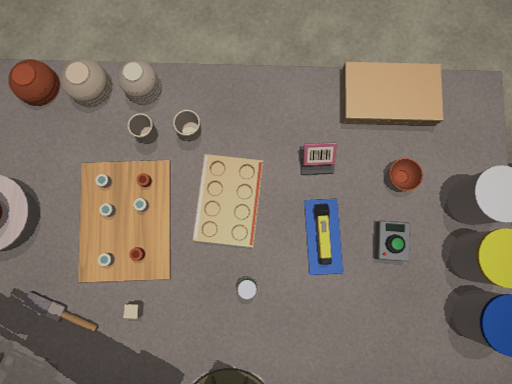

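View pics/wrist0.png

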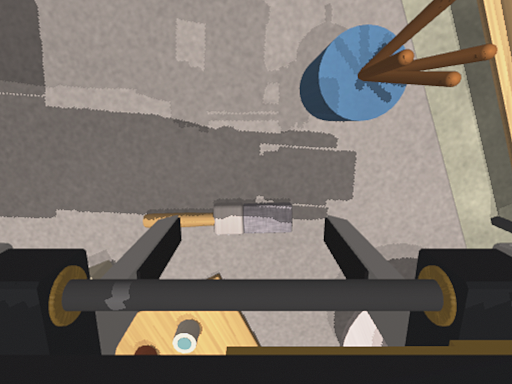

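```bash
cat > h.py <<'E'
import cv2,numpy as np
from plant import monitor,cams,workorder
from scipy.spatial.transform import Rotation as R
np.set_printoptions(suppress=True,precision=4)
def T(s):
    st=monitor.sense() if isinstance(s,str) else s
    M=np.eye(4); M[:3,:3]=R.from_euler('xyz',st['eef_rot'],degrees=True).as_matrix(); M[:3,3]=st['position']; return M
def cam(n):
    M=T("x") if n=="wrist" else None
    s=cams.snapshot(n)
    s["W"]=s["world_from_camera"] if n!="wrist" else M@s["mount"]
    s["f"]=192/np.tan(np.radians(s["fovy"]/2)); return s
def ray(s,u,v):
    d=s["W"][:3,:3]@np.array([(u-s["cx"])/s["f"],(v-s["cy"])/s["f"],1]); return s["W"][:3,3],d/np.linalg.norm(d)
def atz(s,u,v,z):
    o,d=ray(s,u,v); return o+d*(z-o[2])/d[2]
def proj(s,p):
    c=s["W"][:3,:3].T@(np.asarray(p)-s["W"][:3,3]); return np.array([s["f"]*c[0]/c[2]+s["cx"],s["f"]*c[1]/c[2]+s["cy"]])
def tri(a,b):
    (o1,d1),(o2,d2)=ray(*a),ray(*b)
    t=np.linalg.lstsq(np.c_[d1,-d2],o2-o1,rcond=None)[0]
    p,q=o1+t[0]*d1,o2+t[1]*d2; return (p+q)/2,np.linalg.norm(p-q)
def crop(img,u0,v0,u1,v1,k,name):
    c=cv2.resize(img[v0:v1,u0:u1],None,fx=k,fy=k,interpolation=cv2.INTER_CUBIC)
    for u in range((u0//10+1)*10,u1,10): cv2.putText(c,str(u),((u-u0)*k-8,8),0,.3,(0,255,0),1);cv2.line(c,((u-u0)*k,10),((u-u0)*k,14),(0,255,0),1)
    for v in range((v0//10+1)*10,v1,10): cv2.putText(c,str(v),(0,(v-v0)*k+3),0,.3,(0,255,0),1);cv2.line(c,(20,(v-v0)*k),(24,(v-v0)*k),(0,255,0),1)
    cv2.imwrite(f"pics/{name}.png",c)
def move(p,yaw=None):
    "print shift in tool axes to put TCP at p"
    M=T("x"); print("shift",M[:3,:3].T@(np.asarray(p)-M[:3,3]))
E
python3 - <<'E'
from h import *
t=cv2.imread("pics/top0.png");s=cv2.imread("pics/scene0.png")
crop(t,70,150,270,290,4,"t_a");crop(t,290,130,430,280,4,"t_b");crop(s,220,170,440,300,3,"s_a");crop(s,130,120,270,230,5,"s_b")
E
```

```text
(no output)
```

View pics/t_a.png

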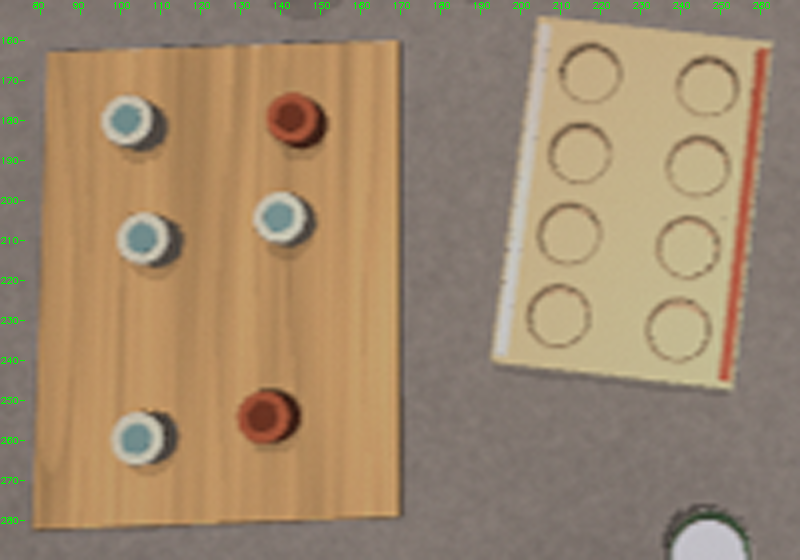

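View pics/t_b.png

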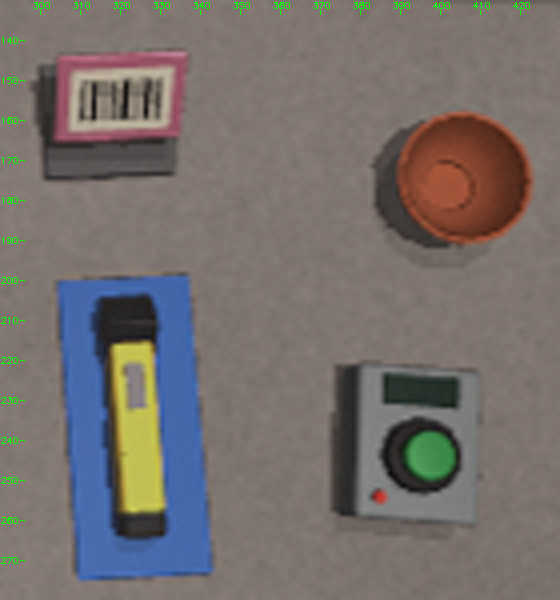

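View pics/s_a.png

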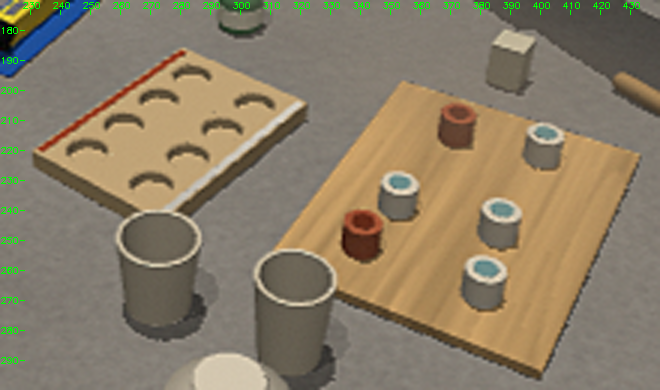

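View pics/s_b.png

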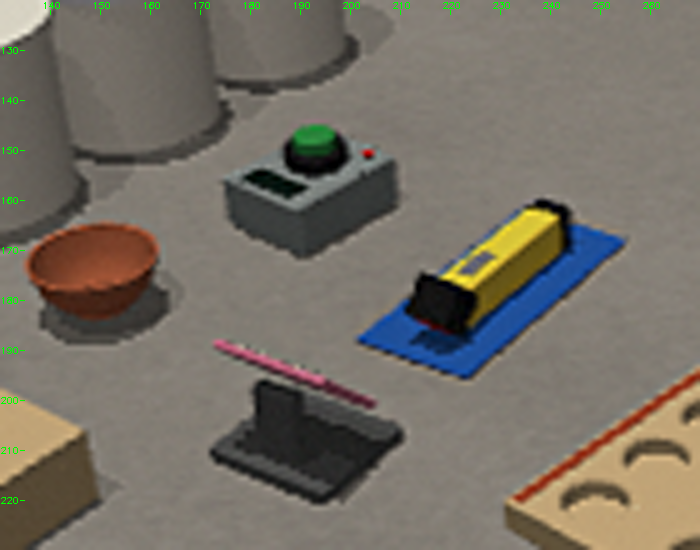

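Run:
```python
from h import *
t=cam("top");s=cam("scene")
ft=lambda c,u0=70,v0=150,k=4:(t,u0+(c[0]+.5)/k-.5,v0+(c[1]+.5)/k-.5)
fs=lambda c,u0=220,v0=170,k=3:(s,u0+(c[0]+.5)/k-.5,v0+(c[1]+.5)/k-.5)
for n,a,b in [("w",(126,119),(486,269)),("w",(142,239),(501,210)),("w",(279,217),(400,183)),("w",(137,439),(545,133)),("r",(291,117),(362,222)),("r",(263,416),(458,110))]:
    print(n,*tri(ft(a),fs(b)),atz(*ft(a),.042))
P=np.array([atz(*ft(c),.02) for c in [(590,74),(580,153),(570,233),(559,315),(708,87),(698,166),(688,246),(678,330)]])
print(P)
# setter corners tri
print("setter pockets z", tri(ft((590,74)),fs((151,181))),tri(ft((678,330)),fs((191,73))))
tb=lambda c:ft(c,290,130,4); sb=lambda c:fs(c,130,120,5)
print("start",tri(tb((432,455)),sb((317,134))),atz(*tb((432,455)),.055))
print("tag",atz(*tb((120,100)),.06))
print("tag corners",[atz(*tb(c),z) for c,z in [((67,56),.09),((186,53),.09),((180,134),.03),((56,140),.03)]])
print("wand",[(c,atz(*tb(c),.036)) for c in [(134,344),(138,513)]])
print("mat",[atz(*tb(c),.004) for c in [(57,282),(188,275),(212,573),(79,579)]])
print("board",[atz(*ft(c),.012) for c in [(47,53),(400,41),(399,516),(33,529)]])
```

```text
w [0.5977 0.3526 0.0406] 0.0027040947240322463 [0.598  0.3507 0.042 ]
w [0.519  0.3355 0.0401] 0.001730551079586204 [0.5191 0.3339 0.042 ]
w [0.5352 0.2478 0.0401] 0.002876525978042655 [0.5357 0.2459 0.042 ]
w [0.3906 0.3283 0.0406] 0.0019652713542774067 [0.3911 0.3268 0.042 ]
r [0.6019 0.2439 0.0401] 0.001784420900007724 [0.602  0.2425 0.042 ]
r [0.4069 0.2482 0.0438] 0.0028351017922048872 [0.4075 0.2475 0.042 ]
[[ 0.6403  0.0496  0.02  ]
 [ 0.5862  0.0542  0.02  ]
 [ 0.5321  0.0587  0.02  ]
 [ 0.4776  0.0638  0.02  ]
 [ 0.6333 -0.0302  0.02  ]
 [ 0.5793 -0.025   0.02  ]
 [ 0.5254 -0.02    0.02  ]
 [ 0.4696 -0.015   0.02  ]]
setter pockets z (array([0.6397, 0.0503, 0.0204]), np.float64(0.001737195621130288)) (array([ 0.4692, -0.0144,  0.0203]), np.float64(0.0015965742797883656))
start (array([ 0.4477, -0.4157,  0.0602]), np.float64(0.005211802035280048)) [ 0.4493 -0.4198  0.055 ]
tag [ 0.6743 -0.2207  0.06  ]
tag corners [array([ 0.6945, -0.1821,  0.09  ]), array([ 0.6983, -0.2578,  0.09  ]), array([ 0.6596, -0.2658,  0.03  ]), array([ 0.6534, -0.1827,  0.03  ])]
wand [((134, 344), array([ 0.5171, -0.2339,  0.036 ])), ((138, 513), array([ 0.4082, -0.2364,  0.036 ]))]
mat [array([ 0.561 , -0.1871,  0.004 ]), array([ 0.5679, -0.276 ,  0.004 ]), array([ 0.3698, -0.2908,  0.004 ]), array([ 0.3638, -0.203 ,  0.004 ])]
board [array([0.6475, 0.4206, 0.012 ]), array([0.6618, 0.181 , 0.012 ]), array([0.3447, 0.1637, 0.012 ]), array([0.3307, 0.4015, 0.012 ])]
```

```bash
cat >> h.py <<'E'
def to(*wps):
    "wps: (x,y,z,yaw) -> rows from current pose"
    M=T("x"); y0=monitor.sense()["eef_rot"][2]
    for w in wps:
        a=-((w[3]-y0+180)%360-180)
        print(np.round(M[:3,:3].T@(np.array(w[:3])-M[:3,3]),4),round(a,1))
E
python3 - <<'E'
from h import *
to((.391,.328,.22,175))
E
```

```text
[-0.2339 -0.0962  0.0824] -17.7
```

Request:
jog_arm(plan="-0.06 -0.024 0.02 -6;-0.12 -0.048 0.041 -12;-0.18 -0.072 0.062 -17.7;-0.234 -0.096 0.082 -17.7;-0.234 -0.096 0.082 -17.7;-0.234 -0.096 0.082 -17.7", gripper=0.6, grip_force=15)

```text
clock: 1.0
position: [0.3914, 0.328, 0.2204]
eef_rot: [-180.0, -0.0, 174.9]
contact_force: [-0.4, 0.5, -0.3]
opening: 0.6
```

Run:
```python
from h import *
print(monitor.sense()["position"],monitor.sense()["eef_rot"],monitor.sense()["opening"])
s=cam("wrist"); np.save("w1.npy",s["W"]); cv2.imwrite("pics/w1.png",s["image"])
print(proj(s,(.3908,.3276,.042)), proj(s,T("x")[:3,3]-[0,0,.078]), proj(s,T("x")[:3,3]-[0,0,.178]))
```

```text
[0.3914 0.328  0.2204] [-179.9627   -0.0349  174.8766] 0.600397399199922
[251.6943 197.1789] [253.0891 240.8475] [252.9698 197.4113]
```

View pics/w1.png

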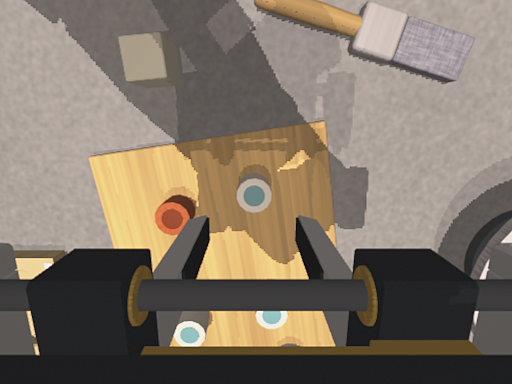

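Run:
```python
from h import *
s=cam("wrist")
print(atz(s,254,195,.042),atz(s,172,217.5,.042))
to((.391,.3275,.118,174.9))
```

```text
[0.3886 0.3308 0.042 ] [0.4037 0.2512 0.042 ]
[-0.0005 -0.0017  0.103 ] 0.1
```

Run:
```python
from h import *
to((.3898,.3295,.118,175))
```

```text
[0.0009 0.0002 0.103 ] 0.0
```

Request:
jog_arm(plan="0.001 0 0.05 0;0.001 0 0.085 0;0.001 0 0.1025 0;0.001 0 0.1025 0;0.001 0 0.1025 0")

```text
clock: 1.72
position: [0.39, 0.33, 0.1199]
eef_rot: [179.9, 0.1, 175.0]
contact_force: [0.2, 0.9, 0.3]
opening: 0.594
```

Request:
jog_arm(plan="0 0 0 0;0 0 0 0;0 0 0 0;0 0 0 0;0 0 0 0", gripper=0.2)

```text
clock: 2.35
position: [0.3902, 0.33, 0.1203]
eef_rot: [179.9, 0.1, 175.0]
contact_force: [-1.7, -1.0, 5.3]
opening: 0.356
```

Request:
jog_arm(plan="0 0 -0.04 0;0 0 -0.08 0;0 0 -0.08 0;0 0 -0.08 0")

```text
clock: 2.85
position: [0.3897, 0.3297, 0.1995]
eef_rot: [179.9, 0.1, 175.0]
contact_force: [-0.2, -0.3, 0.3]
opening: 0.358
```

Run:
```python
from h import *
s=cam("wrist"); cv2.imwrite("pics/w2.png",s["image"])
print(monitor.sense()["position"],monitor.sense()["opening"])
M=T("x")
print(proj(s,M[:3,3]-[0,0,.076]),proj(s,M[:3,3]-[0,0,.097]))
```

```text
[0.3896 0.3296 0.1992] 0.35490482690161074
[251.5413 242.2292] [251.6093 229.1891]
```

View pics/w2.png

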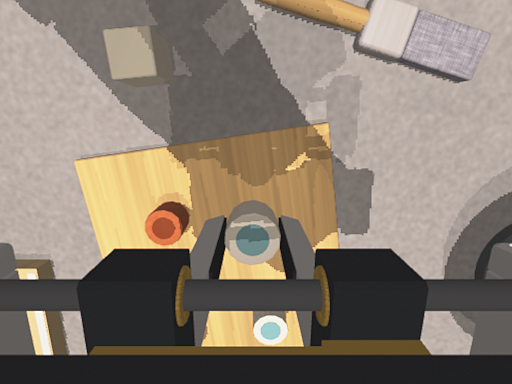

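Run:
```python
from h import *
P=np.array([[.6403,.0496],[.5862,.0542],[.5321,.0587],[.4776,.0638],[.6333,-.0302],[.5793,-.025],[.5254,-.02],[.4696,-.015]])
L=np.array([[x,y] for y in(.04,-.04) for x in (.0825,.0275,-.0275,-.0825)])
c=P.mean(0); U,S,V=np.linalg.svd(L.T@(P-c)); Rm=(U@V).T
print(c,np.degrees(np.arctan2(Rm[1,0],Rm[0,0]))); Q=L@Rm.T+c; print(Q); print((P-Q)*1000)
np.save("Q.npy",Q)
to((*Q[3],.175,175))
```

```text
[0.5555 0.017 ] -5.143472362180097
[[ 0.6412  0.0495]
 [ 0.5865  0.0544]
 [ 0.5317  0.0593]
 [ 0.4769  0.0642]
 [ 0.6341 -0.0302]
 [ 0.5793 -0.0253]
 [ 0.5245 -0.0204]
 [ 0.4697 -0.0154]]
[[-0.9288  0.1447]
 [-0.2503 -0.1861]
 [ 0.4283 -0.6168]
 [ 0.7068 -0.4476]
 [-0.7568  0.0226]
 [ 0.0217  0.2918]
 [ 0.9003  0.3611]
 [-0.1212  0.4303]]
[-0.1099 -0.2568  0.0241] 0.0
```

Request:
jog_arm(plan="-0.022 -0.051 0.005 0;-0.044 -0.102 0.01 0;-0.066 -0.153 0.015 0;-0.088 -0.204 0.02 0;-0.11 -0.257 0.024 0;-0.11 -0.257 0.024 0;-0.11 -0.257 0.024 0")

```text
clock: 3.78
position: [0.4766, 0.0643, 0.1742]
eef_rot: [180.0, -0.1, 175.0]
contact_force: [-0.6, 0.1, -0.7]
opening: 0.36
```

Run:
```python
from h import *
s=cam("wrist"); cv2.imwrite("pics/w3.png",s["image"])
t=cam("top"); cv2.imwrite("pics/t3.png",t["image"])
print(monitor.sense()["position"],monitor.sense()["eef_rot"])
for q in np.load("Q.npy"): print(proj(s,(*q,.02)),end=" ")
crop(s["image"],130,120,380,320,3,"w3c")
```

```text
[0.4766 0.065  0.1747] [179.96     0.0055 175.1088]
[251.5624 365.8865] [251.6692 317.5837] [251.7868 264.3917] [251.9169 205.5289] [170.559  365.6696] [166.7643 317.3621] [162.5855 264.1657] [157.9613 205.2987]
```

View pics/w3.png

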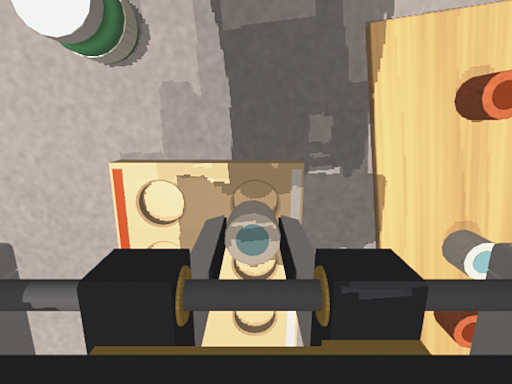

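View pics/w3c.png

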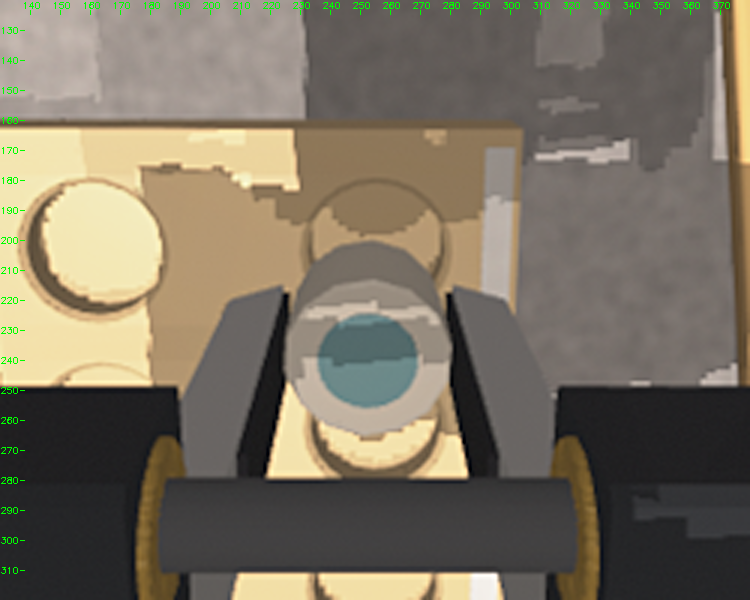

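View pics/t3.png

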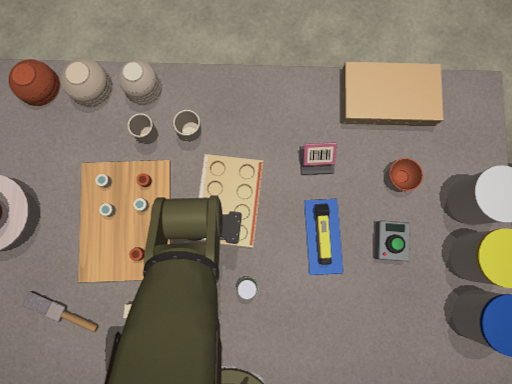

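Run:
```python
from h import *
s=cam("wrist"); Q=np.load("Q.npy"); M=T("x")
for i in (3,7):
    p=proj(s,(*Q[i],.02))+[2.6,-2.8]; print(atz(s,*p,.02)-[*Q[i],.02])
for h in (.076,.078,.08): print(h,atz(s,252,240,M[2,3]-h)-M[:3,3])
```

```text
[-0.0023  0.0024 -0.    ]
[-0.0023  0.0026 -0.    ]
0.076 [-0.0018  0.0002 -0.076 ]
0.078 [-0.001   0.0002 -0.078 ]
0.08 [-0.0001  0.0001 -0.08  ]
```

Run:
```python
from h import *
to((.4756,.0667,.120,174.9))
```

```text
[0.0012 0.0014 0.0548] 0.2
```

Request:
jog_arm(plan="0.001 0.0015 0.02 0;0.001 0.0015 0.034 0;0.001 0.0015 0.045 0;0.001 0.0015 0.055 0;0.001 0.0015 0.055 0;0.001 0.0015 0.055 0")

```text
clock: 4.68
position: [0.476, 0.0667, 0.1201]
eef_rot: [180.0, 0.0, 175.1]
contact_force: [0.2, 0.4, -0.3]
opening: 0.36
```

Request:
jog_arm(plan="0 0 0 0;0 0 0 0;0 0 0 0;0 0 -0.03 0;0 0 -0.08 0;0 0 -0.08 0;0 0 -0.08 0", gripper=0.6)

```text
clock: 5.55
position: [0.4757, 0.0667, 0.1996]
eef_rot: [180.0, 0.0, 175.1]
contact_force: [-0.3, -0.1, -0.5]
opening: 0.599
```

Run:
```python
from h import *
s=cam("wrist"); crop(s["image"],130,120,380,320,3,"w4c")
print(monitor.sense()["position"],proj(s,(.4746,.0667,.038)),proj(s,(.4746,.0667,.042)))
```

```text
[0.4755 0.0666 0.1991] [251.8598 201.4049] [251.8522 202.6694]
```

View pics/w4c.png

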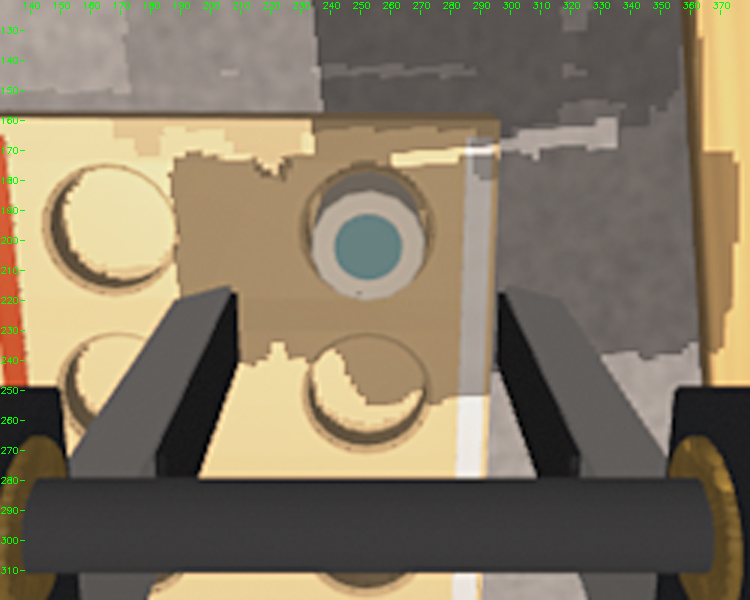

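Run:
```python
from h import *
to((.4045,.2505,.19,175))
```

```text
[0.0864 0.1771 0.0093] 0.1
```

Request:
jog_arm(plan="0.022 0.045 0.002 0;0.043 0.09 0.004 0;0.065 0.135 0.007 0;0.086 0.177 0.009 0;0.086 0.177 0.009 0;0.086 0.177 0.009 0")

```text
clock: 6.35
position: [0.4048, 0.2499, 0.1894]
eef_rot: [-180.0, -0.1, 175.1]
contact_force: [0.2, 0.3, 0.3]
opening: 0.602
```

```bash
cat >> h.py <<'E'
def look(name,box=(100,100,400,320),k=2,pts=()):
    s=cam("wrist"); crop(s["image"],*box,k,name); st=monitor.sense(); print(st["clock"],st["position"],st["eef_rot"],st["opening"])
    for p in pts: print(p,proj(s,p))
    np.savez("last.npz",W=s["W"],f=s["f"],cx=s["cx"],cy=s["cy"]); return s
E
python3 - <<'E'
from h import *
s=look("w5",pts=[(.4045,.2505,.042)])
t=cam("top"); crop(t["image"],70,150,270,290,4,"t5")
E
```

```text
6.4 [0.405  0.2496 0.1897] [-179.9901   -0.0945  175.0883] 0.6001941007958769
(0.4045, 0.2505, 0.042) [252.7808 207.3187]
```

View pics/w5.png

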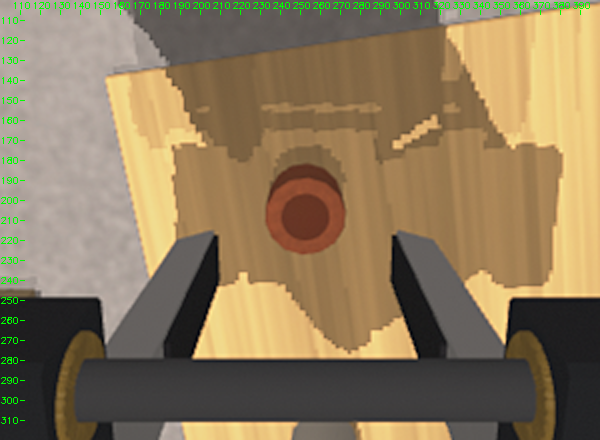

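View pics/t5.png

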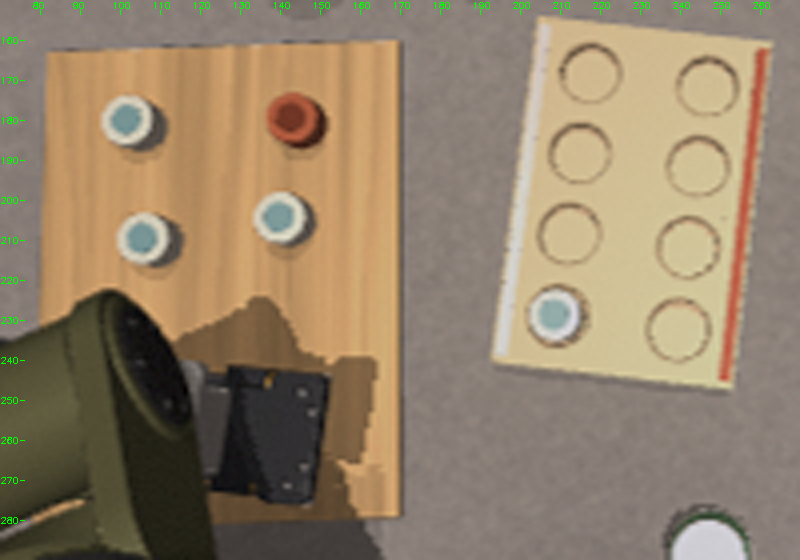

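Run:
```python
from h import *
to((.4052,.2502,.119,175))
```

```text
[-0.      0.0007  0.0708] 0.1
```

Request:
jog_arm(plan="0 0.0005 0.04 0;0 0.0005 0.06 0;0 0.0005 0.071 0;0 0.0005 0.071 0;0 0.0005 0.071 0")

```text
clock: 7.08
position: [0.4056, 0.25, 0.1196]
eef_rot: [180.0, -0.0, 175.0]
contact_force: [-0.2, -1.4, -0.1]
opening: 0.6
```

Request:
jog_arm(plan="0 0 0 0;0 0 0 0;0 0 0 0;0 0 0 0;0 0 -0.03 0;0 0 -0.07 0;0 0 -0.07 0", gripper=0.2)

```text
clock: 7.95
position: [0.4063, 0.2503, 0.1919]
eef_rot: [179.8, 0.2, 175.0]
contact_force: [0.6, 0.9, -1.5]
opening: 0.357
```

Run:
```python
from h import *
to((.4674,-.0129,.17,175),(.4674,-.0129,.12,175))
```

```text
[-0.0835 -0.257   0.0214] 0.0
[-0.0833 -0.2572  0.0714] 0.0
```

Request:
jog_arm(plan="-0.017 -0.052 0.002 0;-0.034 -0.104 0.004 0;-0.05 -0.156 0.007 0;-0.067 -0.208 0.014 0;-0.083 -0.257 0.021 0;-0.083 -0.257 0.021 0;-0.083 -0.257 0.021 0")

```text
clock: 8.82
position: [0.4665, -0.0125, 0.1697]
eef_rot: [179.8, 0.1, 175.0]
contact_force: [-0.3, -0.2, -0.0]
opening: 0.358
```

Run:
```python
from h import *
s=look("w6",pts=[(.4674,-.0129,.02),(*T("x")[:2,3],T("x")[2,3]-.078),(.4695+.0049,.0667,.038)])
to((.4678,-.0129,.12,175))
```

```text
8.875 [ 0.4665 -0.012   0.17  ] [179.8154   0.1513 175.0805] 0.35855260635707265
(0.4674, -0.0129, 0.02) [251.0281 207.2735]
(np.float64(0.4664926350791738), np.float64(-0.012473202269298633), np.float64(0.09171396740684758)) [251.3817 241.1215]
(0.4744, 0.0667, 0.038) [353.8642 214.0764]
[-0.0012 -0.0009  0.05  ] 0.1
```

View pics/w6.png

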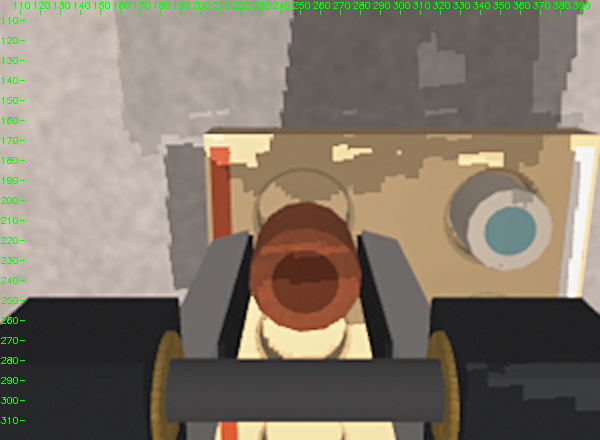

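Request:
jog_arm(plan="-0.001 -0.0005 0.02 0;-0.0015 -0.0005 0.035 0;-0.0015 -0.0005 0.045 0;-0.0015 -0.0005 0.05 0;-0.0015 -0.0005 0.05 0;-0.0015 -0.0005 0.05 0")

```text
clock: 9.62
position: [0.4683, -0.0125, 0.1204]
eef_rot: [179.8, 0.2, 175.1]
contact_force: [0.4, -0.7, 0.2]
opening: 0.358
```

Request:
jog_arm(plan="0 0 0 0;0 0 0 0;0 0 0 0;0 0 -0.03 0;0 0 -0.08 0;0 0 -0.08 0;0 0 -0.08 0", gripper=0.6)

```text
clock: 10.5
position: [0.4678, -0.0127, 0.1998]
eef_rot: [179.8, 0.2, 175.1]
contact_force: [-0.1, -0.2, -0.9]
opening: 0.601
```

Run:
```python
from h import *
s=look("w7",pts=[(.4674,-.0129,.038)])
to((.5168,.3364,.19,175))
```

```text
10.55 [ 0.4677 -0.0127  0.1994] [179.8149   0.1038 175.0758] 0.6000744196082113
(0.4674, -0.0129, 0.038) [251.233  201.7077]
[-0.019   0.352   0.0105] 0.1
```

View pics/w7.png

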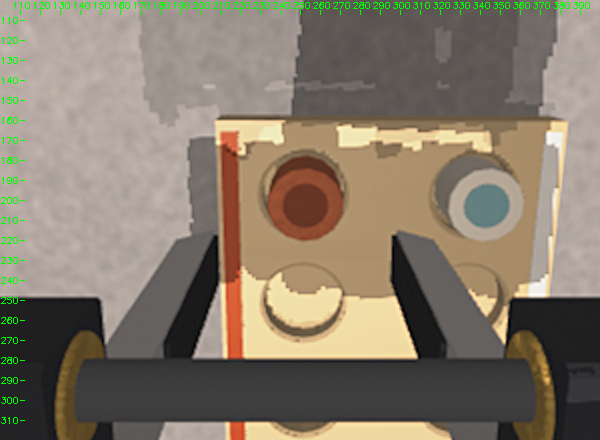

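Request:
jog_arm(plan="-0.003 0.055 0.001 0;-0.006 0.11 0.003 0;-0.009 0.165 0.005 0;-0.012 0.22 0.007 0;-0.015 0.275 0.009 0;-0.018 0.325 0.0105 0;-0.019 0.352 0.0105 0;-0.019 0.352 0.0105 0;-0.019 0.352 0.0105 0")

```text
clock: 11.68
position: [0.5166, 0.3355, 0.1889]
eef_rot: [179.9, 0.0, 175.1]
contact_force: [-0.3, -0.8, 0.2]
opening: 0.6
```

Run:
```python
from h import *
s=look("w8",pts=[(.5168,.3364,.042)])
to((.5168,.3364,.119,175))
t=cam("top"); crop(t["image"],70,150,270,290,4,"t8")
```

```text
11.725 [0.5167 0.3354 0.1894] [179.8613   0.0433 175.0337] 0.6029140162838209
(0.5168, 0.3364, 0.042) [252.7243 207.633 ]
[0.0001 0.0009 0.0704] 0.0
```

View pics/w8.png

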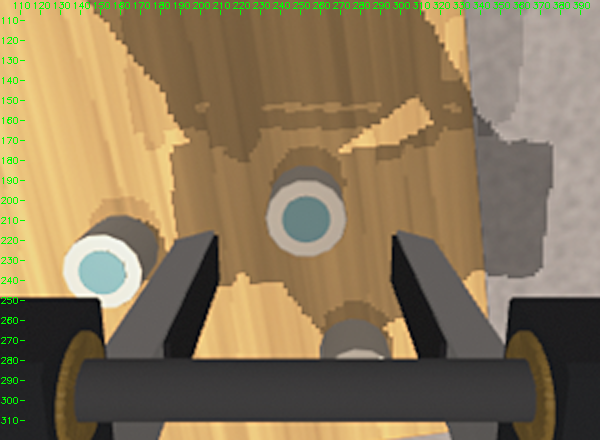

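View pics/t8.png

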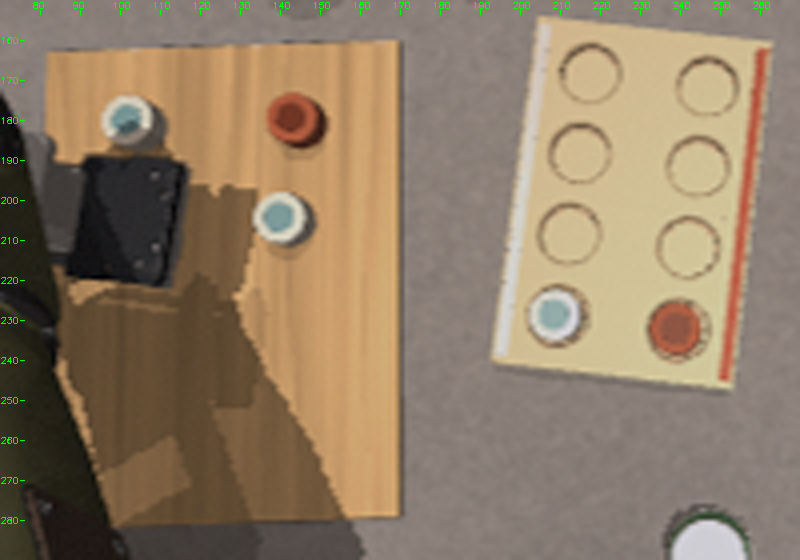

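Request:
jog_arm(plan="-0.001 0.001 0.04 0;-0.001 0.001 0.06 0;-0.001 0.001 0.0705 0;-0.001 0.001 0.0705 0;-0.001 0.001 0.0705 0")

```text
clock: 12.4
position: [0.5184, 0.3366, 0.1203]
eef_rot: [179.8, 0.1, 175.0]
contact_force: [-0.9, 0.3, 0.1]
opening: 0.601
```

Request:
jog_arm(plan="0 0 0 0;0 0 0 0;0 0 0 0;0 0 0 0;0 0 -0.03 0;0 0 -0.07 0;0 0 -0.07 0;0 0 -0.07 0", gripper=0.2)

```text
clock: 13.4
position: [0.5179, 0.3362, 0.1893]
eef_rot: [179.8, 0.1, 175.0]
contact_force: [0.4, -1.1, -0.7]
opening: 0.358
```

Run:
```python
from h import *
to((.5299,.0618,.17,175),(.5299,.0618,.12,175))
```

```text
[-0.0357 -0.2724  0.0186] 0.0
[-0.0357 -0.2726  0.0686] 0.0
```

Request:
jog_arm(plan="-0.007 -0.054 0.002 0;-0.014 -0.108 0.004 0;-0.021 -0.162 0.007 0;-0.028 -0.216 0.012 0;-0.0357 -0.2725 0.0185 0;-0.0357 -0.2725 0.0185 0;-0.0357 -0.2725 0.0185 0")

```text
clock: 14.28
position: [0.5296, 0.0619, 0.1692]
eef_rot: [179.8, -0.0, 175.0]
contact_force: [-0.3, 0.5, -0.4]
opening: 0.355
```

Run:
```python
from h import *
s=look("w9",pts=[(.5294,.0618,.02),(*T("x")[:2,3],T("x")[2,3]-.078)])
to((.5299,.0618,.12,175))
```

```text
14.325 [0.5296 0.0625 0.1695] [179.8321   0.0235 175.0551] 0.35648497522825306
(0.5294, 0.0618, 0.02) [251.3087 206.5459]
(np.float64(0.5295843095942108), np.float64(0.06194914269785618), np.float64(0.09124677148948625)) [251.4302 241.3962]
[-0.0003 -0.0008  0.0495] 0.1
```

View pics/w9.png

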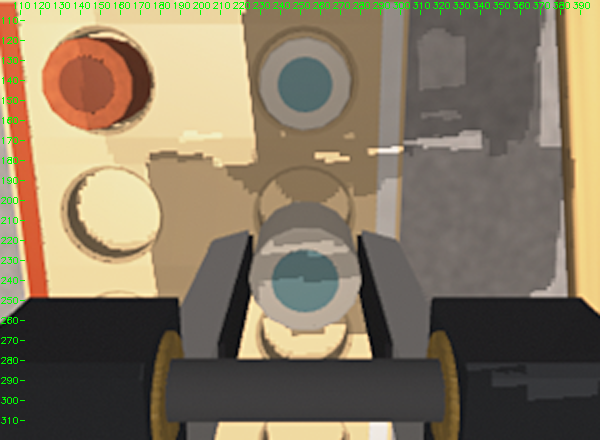

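Request:
jog_arm(plan="-0.0005 -0.0005 0.02 0;-0.0005 -0.0005 0.035 0;-0.0005 -0.0005 0.045 0;-0.0005 -0.0005 0.0495 0;-0.0005 -0.0005 0.0495 0;-0.0005 -0.0005 0.0495 0")

```text
clock: 15.08
position: [0.5303, 0.0621, 0.1204]
eef_rot: [179.8, 0.1, 175.1]
contact_force: [0.7, 0.7, -0.5]
opening: 0.354
```

Request:
jog_arm(plan="0 0 0 0;0 0 0 0;0 0 0 0;0 0 -0.03 0;0 0 -0.08 0;0 0 -0.08 0;0 0 -0.08 0", gripper=0.6)

```text
clock: 15.95
position: [0.5299, 0.0618, 0.1998]
eef_rot: [179.8, 0.0, 175.1]
contact_force: [0.6, -0.2, 0.4]
opening: 0.603
```

Run:
```python
from h import *
s=look("w10",pts=[(.5294,.0618,.038)])
to((.5337,.2484,.19,175))
```

```text
16.0 [0.5298 0.0618 0.1993] [179.8378  -0.0269 175.0533] 0.5995632864102409
(0.5294, 0.0618, 0.038) [251.425 201.933]
[0.0122 0.1862 0.0099] 0.1
```

View pics/w10.png

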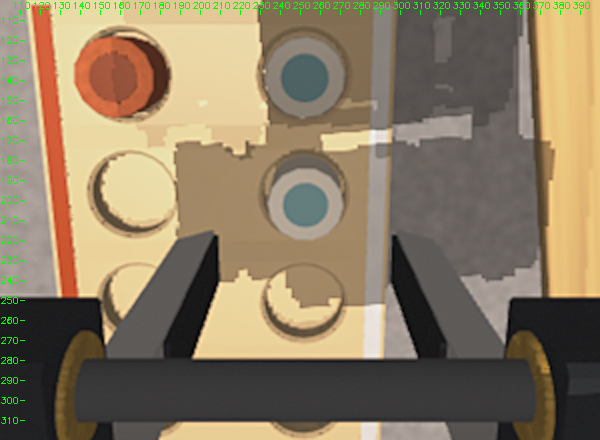

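Seated (dot at 252,202 as predicted). Next the white at (.534,.248).

Request:
jog_arm(plan="0.003 0.047 0.002 0;0.006 0.094 0.004 0;0.009 0.14 0.007 0;0.012 0.186 0.01 0;0.012 0.186 0.01 0;0.012 0.186 0.01 0")

```text
clock: 16.75
position: [0.5336, 0.2477, 0.1887]
eef_rot: [179.9, -0.1, 175.1]
contact_force: [-0.5, 0.2, -0.5]
opening: 0.598
```

Run:
```python
from h import *
s=look("w11",pts=[(.5337,.2484,.042)])
to((.5337,.2484,.119,175))
```

```text
16.8 [0.5338 0.2473 0.1891] [179.8798  -0.0982 175.0138] 0.6015427146098475
(0.5337, 0.2484, 0.042) [252.5753 208.0096]
[0.0001 0.0009 0.0701] 0.0
```

View pics/w11.png

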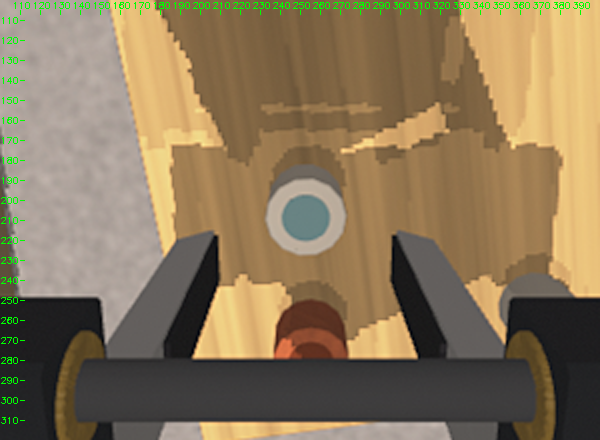

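Request:
jog_arm(plan="-0.0005 0.001 0.04 0;-0.0005 0.001 0.06 0;-0.0005 0.001 0.07 0;-0.0005 0.001 0.07 0;-0.0005 0.001 0.07 0")

```text
clock: 17.42
position: [0.5347, 0.2483, 0.1201]
eef_rot: [179.8, -0.0, 175.0]
contact_force: [0.5, -0.3, -0.3]
opening: 0.604
```

Request:
jog_arm(plan="0 0 0 0;0 0 0 0;0 0 0 0;0 0 0 0;0 0 -0.03 0;0 0 -0.07 0;0 0 -0.07 0;0 0 -0.07 0", gripper=0.2)

```text
clock: 18.42
position: [0.5344, 0.248, 0.1892]
eef_rot: [179.9, -0.1, 175.0]
contact_force: [-0.2, -0.2, -0.3]
opening: 0.355
```

Run:
```python
from h import *
to((.5847,.0569,.17,175))
t=cam("top"); crop(t["image"],70,150,270,290,4,"t12")
```

```text
[-0.0668 -0.186   0.0187] -0.0
```

View pics/t12.png

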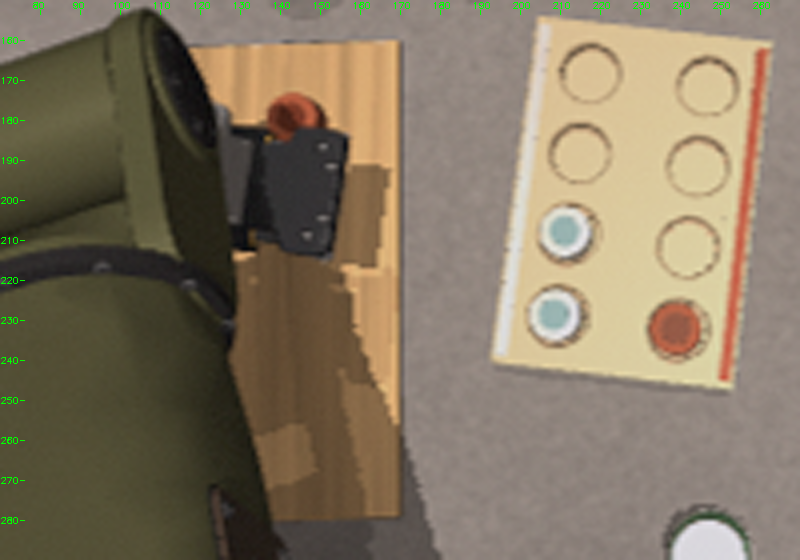

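Request:
jog_arm(plan="-0.016 -0.046 0.004 0;-0.033 -0.093 0.008 0;-0.05 -0.14 0.012 0;-0.067 -0.186 0.0185 0;-0.067 -0.186 0.0185 0;-0.067 -0.186 0.0185 0")

```text
clock: 19.23
position: [0.5844, 0.0573, 0.1689]
eef_rot: [179.9, -0.2, 175.0]
contact_force: [0.5, -0.2, -0.8]
opening: 0.359
```

Run:
```python
from h import *
s=look("w13",pts=[(.5842,.0569,.02),(*T("x")[:2,3],T("x")[2,3]-.078)])
to((.5847,.0569,.12,175))
```

```text
19.275 [0.5844 0.0577 0.1693] [179.8932  -0.183  175.0387] 0.35618537781255943
(0.5842, 0.0569, 0.02) [251.2286 207.3015]
(np.float64(0.5844127004204078), np.float64(0.05727270148099133), np.float64(0.09091329222987939)) [251.5707 241.8614]
[-0.0005 -0.0009  0.0493] 0.0
```

View pics/w13.png

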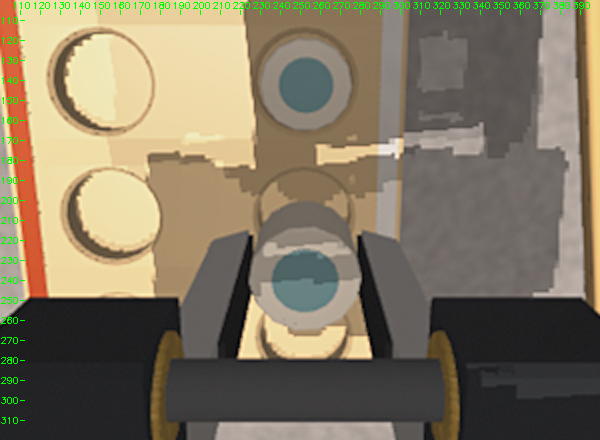

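Request:
jog_arm(plan="-0.0005 -0.0005 0.02 0;-0.0005 -0.0005 0.035 0;-0.0005 -0.0005 0.045 0;-0.0005 -0.0005 0.0495 0;-0.0005 -0.0005 0.0495 0;-0.0005 -0.0005 0.0495 0")

```text
clock: 20.02
position: [0.585, 0.0573, 0.1202]
eef_rot: [179.9, -0.1, 175.0]
contact_force: [-0.2, 0.3, -0.7]
opening: 0.357
```

Request:
jog_arm(plan="0 0 0 0;0 0 0 0;0 0 0 0;0 0 -0.03 0;0 0 -0.08 0;0 0 -0.08 0;0 0 -0.08 0", gripper=0.6)

```text
clock: 20.9
position: [0.5849, 0.0571, 0.1997]
eef_rot: [179.9, -0.2, 175.0]
contact_force: [0.6, 0.1, 0.2]
opening: 0.601
```

Run:
```python
from h import *
s=look("w14",pts=[(.5842,.0569,.038)])
to((.6000,.245,.19,175))
t=cam("top"); crop(t["image"],70,150,270,290,4,"t14")
```

```text
20.95 [0.5848 0.0571 0.1992] [179.8981  -0.2288 175.0341] 0.5996467398530796
(0.5842, 0.0569, 0.038) [251.3792 202.379 ]
[0.0011 0.1885 0.0095] 0.0
```

View pics/w14.png

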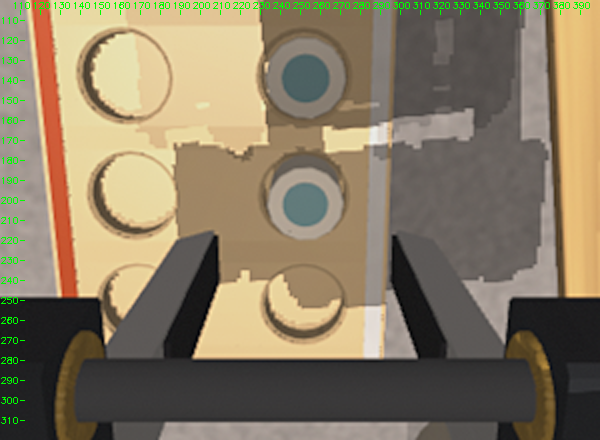

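View pics/t14.png

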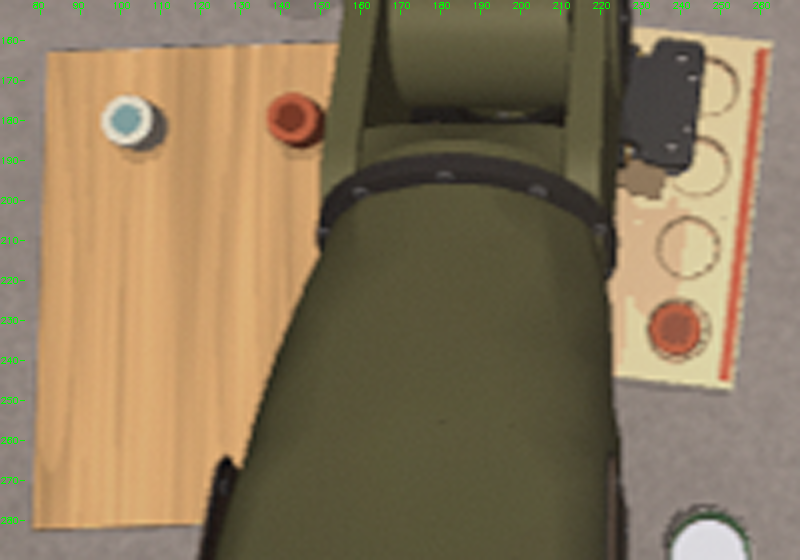

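Request:
jog_arm(plan="0 0.047 0.002 0;0 0.094 0.004 0;0.001 0.14 0.007 0;0.001 0.1885 0.0095 0;0.001 0.1885 0.0095 0;0.001 0.1885 0.0095 0")

```text
clock: 21.75
position: [0.5998, 0.2445, 0.1888]
eef_rot: [179.9, -0.3, 175.0]
contact_force: [-0.2, -0.3, 0.2]
opening: 0.603
```

Run:
```python
from h import *
s=look("w15",pts=[(.6,.245,.042)])
to((.6,.245,.119,175))
```

```text
21.8 [0.6    0.244  0.1892] [179.9356  -0.314  174.9925] 0.597774725282157
(0.6, 0.245, 0.042) [252.4748 208.8095]
[-0.0003  0.0009  0.0702] -0.0
```

View pics/w15.png

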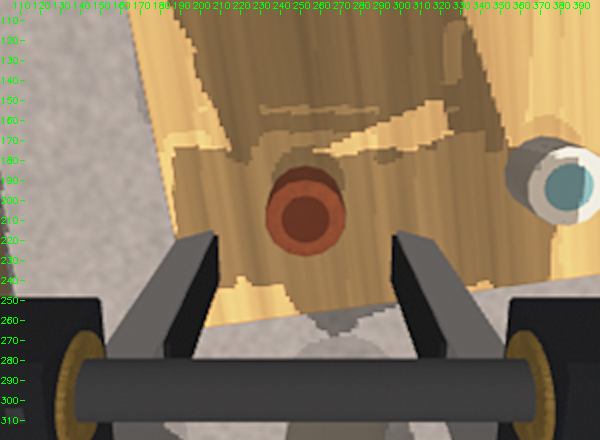

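Request:
jog_arm(plan="-0.0005 0.0005 0.04 0;-0.0005 0.0005 0.06 0;-0.0005 0.001 0.07 0;-0.0005 0.001 0.07 0;-0.0005 0.001 0.07 0")

```text
clock: 22.42
position: [0.6006, 0.2452, 0.1203]
eef_rot: [179.9, -0.2, 175.0]
contact_force: [-1.0, -0.3, 0.7]
opening: 0.598
```

Request:
jog_arm(plan="0 0 0 0;0 0 0 0;0 0 0 0;0 0 0 0;0 0 -0.03 0;0 0 -0.07 0;0 0 -0.07 0;0 0 -0.07 0", gripper=0.2)

```text
clock: 23.42
position: [0.6006, 0.2449, 0.1893]
eef_rot: [179.9, -0.3, 175.0]
contact_force: [0.1, 0.4, -0.7]
opening: 0.36
```

Run:
```python
from h import *
to((.5228,-.0179,.17,175))
```

```text
[ 0.0544 -0.2686  0.0193] -0.0
```

Request:
jog_arm(plan="0.011 -0.054 0.002 0;0.022 -0.108 0.004 0;0.033 -0.162 0.007 0;0.044 -0.216 0.012 0;0.0545 -0.2685 0.0193 0;0.0545 -0.2685 0.0193 0;0.0545 -0.2685 0.0193 0")

```text
clock: 24.3
position: [0.5227, -0.0174, 0.1693]
eef_rot: [179.9, -0.4, 175.0]
contact_force: [0.2, 0.2, 0.2]
opening: 0.36
```

Run:
```python
from h import *
s=look("w16",pts=[(.5222,-.0179,.02),(*T("x")[:2,3],T("x")[2,3]-.078)])
to((.5228,-.0179,.12,175))
```

```text
24.35 [ 0.5228 -0.0169  0.1695] [179.919   -0.3333 175.0273] 0.3581457106549662
(0.5222, -0.0179, 0.02) [251.0922 207.3023]
(np.float64(0.5226733608377044), np.float64(-0.017372795724866403), np.float64(0.09131092194550912)) [251.6256 242.1625]
[-0.0003 -0.001   0.0495] 0.0
```

View pics/w16.png

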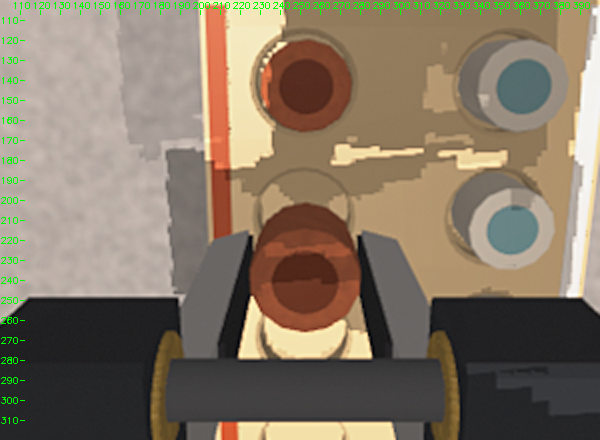

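Request:
jog_arm(plan="-0.001 -0.0007 0.02 0;-0.001 -0.0007 0.035 0;-0.001 -0.0007 0.045 0;-0.001 -0.0007 0.0495 0;-0.001 -0.0007 0.0495 0;-0.001 -0.0007 0.0495 0")

```text
clock: 25.1
position: [0.5237, -0.0176, 0.1204]
eef_rot: [179.9, -0.3, 175.0]
contact_force: [0.6, -0.1, -0.6]
opening: 0.356
```

Request:
jog_arm(plan="0 0 0 0;0 0 0 0;0 0 0 0;0 0 -0.03 0;0 0 -0.08 0;0 0 -0.08 0;0 0 -0.08 0", gripper=0.6)

```text
clock: 25.98
position: [0.5238, -0.0178, 0.1998]
eef_rot: [179.9, -0.3, 175.0]
contact_force: [0.2, 0.1, -0.4]
opening: 0.602
```

Run:
```python
from h import *
s=look("w17",pts=[(.5222,-.0179,.038)])
to((.596,.3532,.19,175))
t=cam("top"); crop(t["image"],70,150,270,290,4,"t17")
```

```text
26.025 [ 0.5237 -0.0178  0.1994] [179.9184  -0.3874 175.0254] 0.6006815044658265
(0.5222, -0.0179, 0.038) [251.4797 201.8312]
[-0.0399  0.3758  0.0096] 0.0
```

View pics/w17.png

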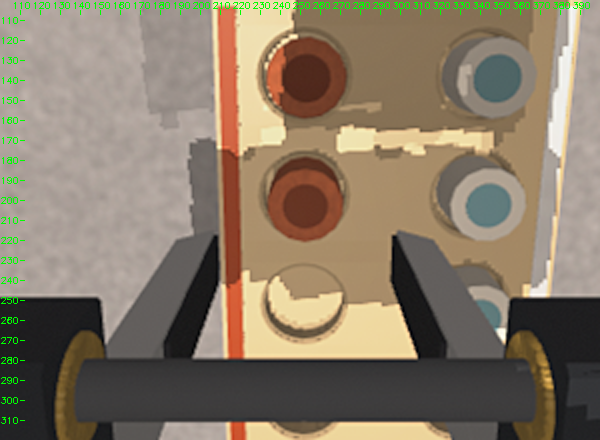

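View pics/t17.png

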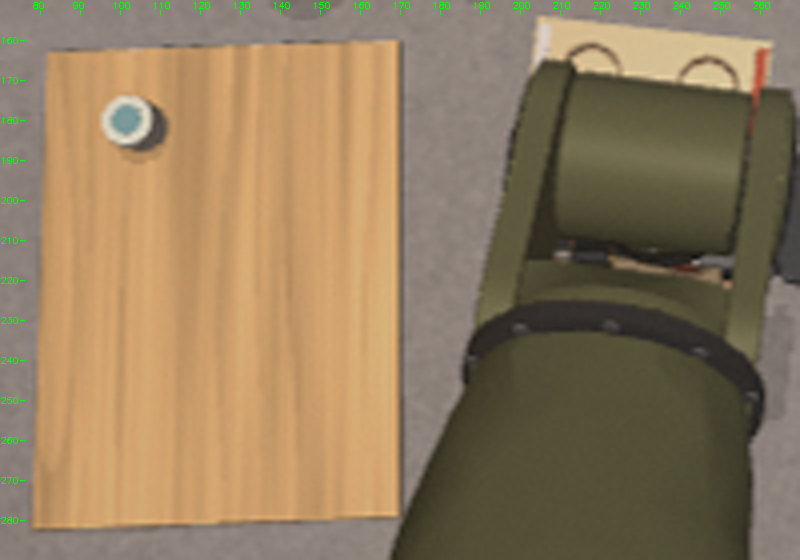

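Request:
jog_arm(plan="-0.006 0.055 0.001 0;-0.012 0.11 0.003 0;-0.018 0.165 0.005 0;-0.024 0.22 0.007 0;-0.03 0.275 0.009 0;-0.035 0.33 0.0095 0;-0.04 0.376 0.0095 0;-0.04 0.376 0.0095 0;-0.04 0.376 0.0095 0;-0.04 0.376 0.0095 0")

```text
clock: 27.32
position: [0.5962, 0.3522, 0.1897]
eef_rot: [179.9, -0.4, 175.0]
contact_force: [-0.1, -0.0, 0.5]
opening: 0.602
```

Run:
```python
from h import *
s=look("w18",pts=[(.596,.3532,.042)])
to((.596,.3532,.119,175))
```

```text
27.375 [0.5963 0.3522 0.19  ] [179.9301  -0.4219 174.9499] 0.6002647971632318
(0.596, 0.3532, 0.042) [253.0426 208.234 ]
[-0.0002  0.0008  0.071 ] -0.1
```

View pics/w18.png

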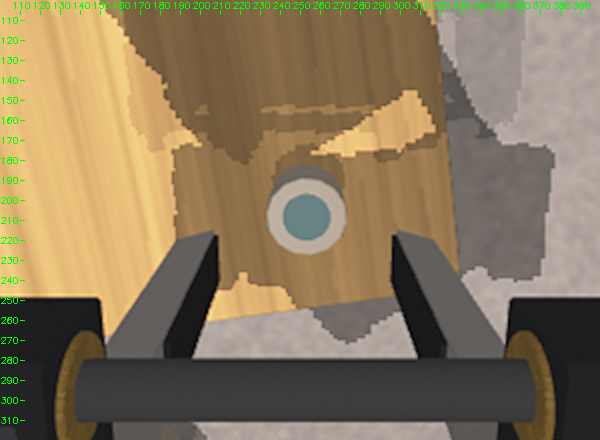

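Request:
jog_arm(plan="0 0.0005 0.04 0;0 0.0005 0.06 0;0 0.001 0.071 0;0 0.001 0.071 0;0 0.001 0.071 0")

```text
clock: 28.0
position: [0.5962, 0.3536, 0.1202]
eef_rot: [179.9, -0.3, 175.0]
contact_force: [0.9, 0.4, 0.3]
opening: 0.602
```

Request:
jog_arm(plan="0 0 0 0;0 0 0 0;0 0 0 0;0 0 0 0;0 0 -0.03 0;0 0 -0.07 0;0 0 -0.07 0;0 0 -0.07 0", gripper=0.2)

```text
clock: 29.0
position: [0.5963, 0.3533, 0.1891]
eef_rot: [179.9, -0.4, 175.0]
contact_force: [-0.1, 0.1, -0.7]
opening: 0.356
```

Run:
```python
from h import *
to((.6396,.052,.17,175))
```

```text
[-0.0697 -0.2963  0.0182] -0.0
```

Request:
jog_arm(plan="-0.012 -0.05 0.001 0;-0.024 -0.1 0.002 0;-0.036 -0.15 0.004 0;-0.048 -0.2 0.007 0;-0.06 -0.25 0.012 0;-0.07 -0.296 0.018 0;-0.07 -0.296 0.018 0;-0.07 -0.296 0.018 0")

```text
clock: 30.0
position: [0.6395, 0.0527, 0.1691]
eef_rot: [179.9, -0.5, 174.9]
contact_force: [0.0, 1.1, -1.4]
opening: 0.361
```

Run:
```python
from h import *
s=look("w19",pts=[(.6389,.052,.02),(*T("x")[:2,3],T("x")[2,3]-.078)])
to((.6396,.052,.12,175))
```

```text
30.05 [0.6396 0.0532 0.1695] [179.917   -0.4705 174.9963] 0.3583840266952726
(0.6389, 0.052, 0.02) [250.8943 207.6187]
(np.float64(0.6395455503414593), np.float64(0.05268932473105563), np.float64(0.09114908561767056)) [251.6368 242.479 ]
[-0.0005 -0.0013  0.0495] -0.0
```

View pics/w19.png

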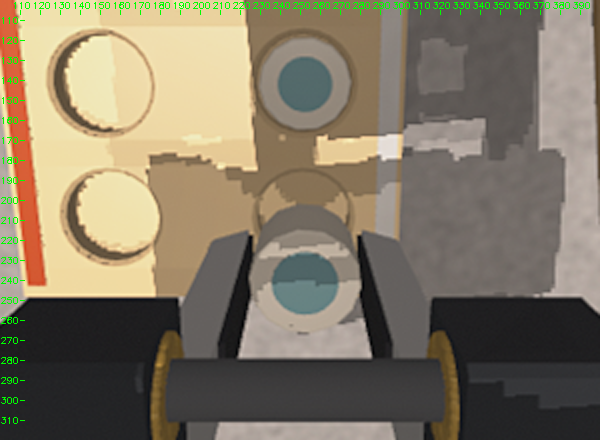

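Request:
jog_arm(plan="-0.0007 -0.001 0.02 0;-0.0007 -0.001 0.035 0;-0.0007 -0.001 0.045 0;-0.0007 -0.001 0.0495 0;-0.0007 -0.001 0.0495 0;-0.0007 -0.001 0.0495 0")

```text
clock: 30.8
position: [0.64, 0.0522, 0.1205]
eef_rot: [179.9, -0.4, 175.0]
contact_force: [0.5, -0.1, -2.0]
opening: 0.357
```

Request:
jog_arm(plan="0 0 0 0;0 0 0 0;0 0 0 0;0 0 -0.03 0;0 0 -0.08 0;0 0 -0.08 0;0 0 -0.08 0", gripper=0.6)

```text
clock: 31.68
position: [0.6404, 0.0521, 0.1999]
eef_rot: [179.9, -0.5, 175.0]
contact_force: [-0.7, -0.0, -0.4]
opening: 0.6
```

Run:
```python
from h import *
s=look("w20",pts=[(.6389,.052,.038)])
to((.46,-.235,.25,2),(.46,-.235,.25,182))
```

```text
31.725 [0.6402 0.0521 0.1993] [179.9231  -0.5268 174.9937] 0.6009566406241301
(0.6389, 0.052, 0.038) [251.5627 202.3843]
[ 0.1549 -0.3016 -0.0497] 173.0
[ 0.1549 -0.3016 -0.0497] -7.0
```

View pics/w20.png

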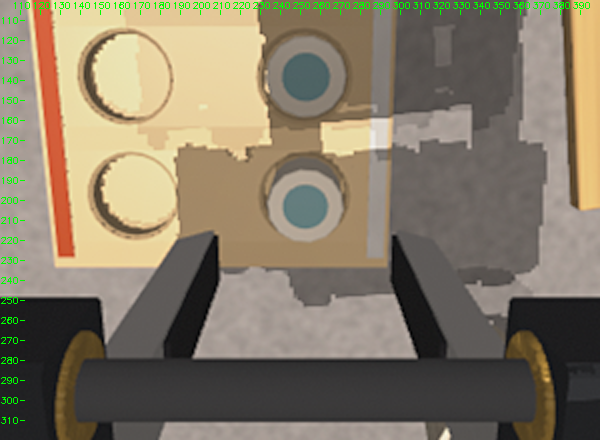

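Run:
```python
from h import *
to((.59,-.225,.28,182))
```

```text
[ 0.0266 -0.2803 -0.0808] -7.0
```

Request:
jog_arm(plan="0.004 -0.045 -0.016 -1.5;0.008 -0.09 -0.032 -3;0.013 -0.14 -0.048 -4.5;0.018 -0.19 -0.064 -6;0.023 -0.24 -0.081 -7;0.0266 -0.28 -0.081 -7;0.0266 -0.28 -0.081 -7;0.0266 -0.28 -0.081 -7")

```text
clock: 32.72
position: [0.59, -0.2242, 0.279]
eef_rot: [179.8, -0.6, -178.0]
contact_force: [-0.7, -0.0, -0.7]
opening: 0.6
```

Run:
```python
from h import *
s=look("w21",(0,0,512,384),1)
np.savez("v1.npz",W=s["W"]); cv2.imwrite("pics/w21f.png",s["image"])
crop(s["image"],190,190,340,290,5,"w21a"); crop(s["image"],190,0,340,190,3,"w21b")
t=cam("top"); cv2.imwrite("pics/t21.png",t["image"])
```

```text
32.775 [ 0.5902 -0.2238  0.2793] [ 179.8156   -0.5828 -177.9605] 0.6018187671544605
```

View pics/w21f.png

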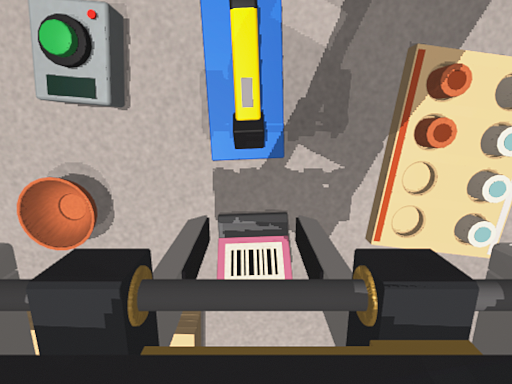

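View pics/t21.png

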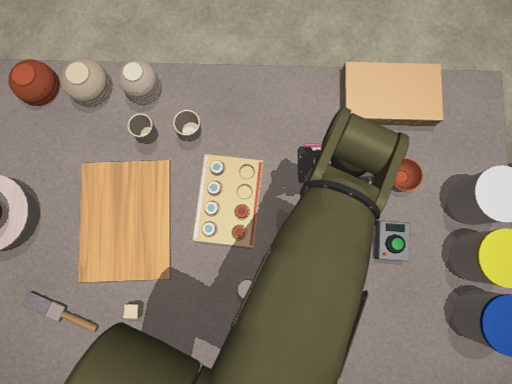

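Request:
jog_arm(plan="-0.025 -0.003 0 0;-0.05 -0.005 0 0;-0.05 -0.005 0 0;-0.05 -0.005 0 0")

```text
clock: 33.33
position: [0.6402, -0.2261, 0.2787]
eef_rot: [179.8, -0.6, -177.9]
contact_force: [-0.3, 0.3, 0.3]
opening: 0.602
```

Run:
```python
from h import *
s=look("w22",(180,170,330,280),5,[(.672,-.2182,.06)])
np.savez("v2.npz",W=s["W"]); cv2.imwrite("pics/w22f.png",s["image"])
```

```text
33.375 [ 0.6401 -0.2263  0.2791] [ 179.823    -0.575  -177.9065] 0.6005204679525041
(0.672, -0.2182, 0.06) [257.5982 218.5288]
```

View pics/w22.png

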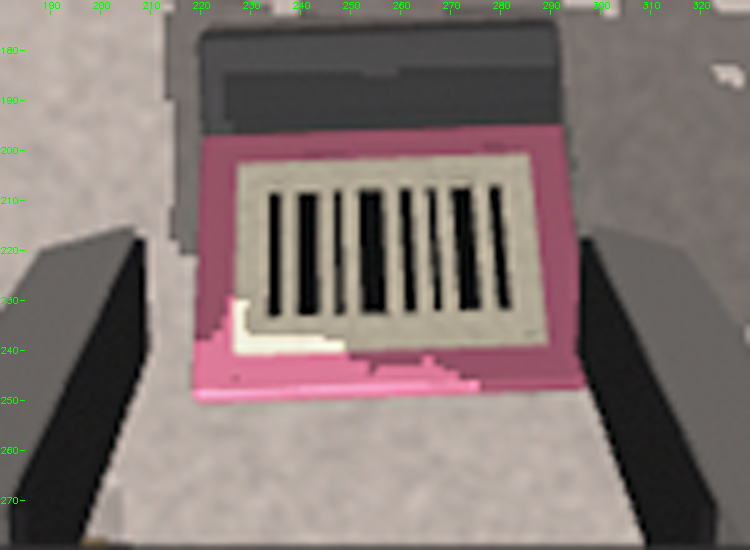

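View pics/w21b.png

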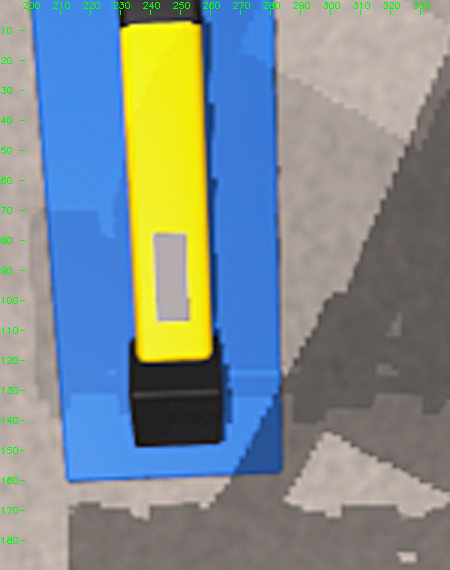

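Run:
```python
from h import *
from scipy.optimize import least_squares
s=cam("wrist"); s1=dict(s,W=np.load("v1.npz")["W"]); s2=dict(s,W=np.load("v2.npz")["W"]); t=cam("top")
px=lambda c,u0,v0,k:np.array([u0+(c[0]+.5)/k-.5,v0+(c[1]+.5)/k-.5])
L=[(237,166),(529,153),(548,345),(233,355)]; L=[px(c,180,170,5) for c in L]
O=np.array([[-.023,-.033,0],[-.023,.033,0],[.023,.033,0],[.023,-.033,0]])
def pts(p):
    a=np.radians(p[3] if len(p)>3 else 0); 
    Rm=R.from_euler('z',a).as_matrix()@np.array([[.7071,0,-.7071],[0,1,0],[.7071,0,.7071]])
    return O@Rm.T+np.array([p[0],p[1],p[2]])
Tt=[px(c,290,130,4) for c in [(71,126),(74,68),(168,64),(167,122)]]
f=lambda p:np.concatenate([proj(s2,q)-l for q,l in zip(pts((p[0],p[1],.06,p[2])),L)])
r=least_squares(f,[.67,-.22,3]);print(r.x,r.fun.round(1))
g=lambda p:np.concatenate([proj(s2,q)-l for q,l in zip(pts(p),L)])
r=least_squares(g,[.67,-.22,.06,3]);print(r.x,r.fun.round(1))
K=np.array([[s["f"],0,s["cx"]],[0,s["f"],s["cy"]],[0,0,1]])
ok,rv,tv=cv2.solvePnP(O,np.array(L),K,None)
Rw=s2["W"][:3,:3]@cv2.Rodrigues(rv)[0]; print("pnp",s2["W"][:3,:3]@tv.ravel()+s2["W"][:3,3],"normal",Rw[:,2],"y",Rw[:,1])
for a,b in [((174.5,360),(134,344)),((161.5,22),(138,513))]:
    A=px(a,190,0,3);B=px(b,290,130,4)
    print(tri((s1,*A),(t,*B)),atz(s1,*A,.036),atz(t,*B,.036)+[-.0023,.0025,0])
print("mat front",atz(s1,*px((68,480),190,0,3),.004),atz(s1,*px((281,472),190,0,3),.004))
print("nose tip",atz(s1,*px((179,444),190,0,3),.006), "mat side", [atz(s1,*px(c,190,0,3),.004) for c in [(35,20),(68,480),(272,20),(281,472)]])
# yellow edges yaw
for c1,c2 in [((121,22),(137,360)),((202,22),(212,360))]:
    a,b=atz(s1,*px(c1,190,0,3),.036),atz(s1,*px(c2,190,0,3),.036); print(a,b,np.degrees(np.arctan2(*(b-a)[1::-1])))
```

```text
[ 0.6735 -0.2189  4.3033] [ 0.2 -0.1 -0.2  0.3 -0.2 -0.3  0.2  0. ]
[ 0.6729 -0.219   0.0619  4.3027] [-0.  -0.2 -0.1  0.2  0.  -0.1  0.   0.2]
pnp [ 0.6728 -0.219   0.062 ] normal [-0.7051 -0.0628  0.7063] y [-0.0795  0.9968  0.0092]
(array([ 0.5164, -0.2308,  0.0513]), np.float64(0.0017034714835798969)) [ 0.5169 -0.2305  0.036 ] [ 0.5148 -0.2314  0.036 ]
(array([ 0.4078, -0.2373,  0.0364]), np.float64(0.00206346074786721)) [ 0.4072 -0.2383  0.036 ] [ 0.4059 -0.2339  0.036 ]
mat front [ 0.5661 -0.2734  0.004 ] [ 0.5598 -0.1857  0.004 ]
nose tip [ 0.5496 -0.2281  0.006 ] mat side [array([ 0.397, -0.286,  0.004]), array([ 0.5661, -0.2734,  0.004 ]), array([ 0.394 , -0.1989,  0.004 ]), array([ 0.5598, -0.1857,  0.004 ])]
[ 0.4077 -0.2519  0.036 ] [ 0.5174 -0.2442  0.036 ] 4.009304356507663
[ 0.4067 -0.2247  0.036 ] [ 0.5165 -0.2169  0.036 ] 4.096122293139972
```

Run:
```python
from h import *
to((.473,-.2337,.2,184.1))
```

```text
[ 0.1664 -0.0013  0.081 ] -2.0
```

Request:
jog_arm(plan="0.05 0 0.01 -1;0.1 -0.001 0.03 -2;0.15 -0.001 0.06 -2;0.1665 -0.0013 0.081 -2;0.1665 -0.0013 0.081 -2;0.1665 -0.0013 0.081 -2")

```text
clock: 34.22
position: [0.4738, -0.2339, 0.2011]
eef_rot: [179.9, -0.5, -175.9]
contact_force: [0.4, -0.3, 0.7]
opening: 0.599
```

Run:
```python
from h import *
s=look("w23",(80,60,400,320),2,[(.473,-.2337,.036),(.5169,-.2305,.036),(.4072,-.2383,.036)])
to((.473,-.2337,.108,184.1))
```

```text
34.275 [ 0.4739 -0.2339  0.201 ] [ 179.8736   -0.4579 -175.9108] 0.5985359783792691
(0.473, -0.2337, 0.036) [251.8354 202.1327]
(0.5169, -0.2305, 0.036) [251.9413 248.116 ]
(0.4072, -0.2383, 0.036) [251.8945 125.9614]
[0.0001 0.     0.093 ] -0.0
```

View pics/w23.png

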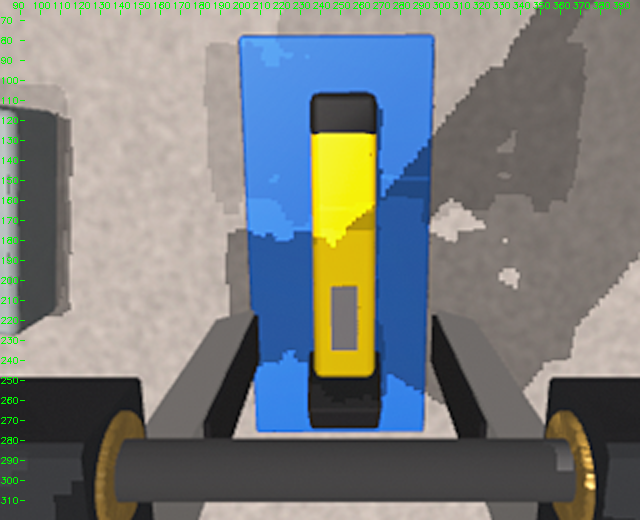

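Run:
```python
from h import *
s=cam("wrist")
print(atz(s,252,60+94/2,.036),atz(s,252,60+94/2,.03), "nose front",atz(s,252,60+428/2,.01),atz(s,252,60+428/2,.047))
c=[atz(s,80+a/2,60+b/2,.004) for a,b in [(239,36),(434,35),(424,431),(257,432)]]
print(c,np.mean(c,0))
```

```text
[ 0.3921 -0.2392  0.036 ] [ 0.3918 -0.2393  0.03  ] nose front [ 0.5577 -0.2275  0.01  ] [ 0.5371 -0.2289  0.047 ]
[array([ 0.3686, -0.2887,  0.004 ]), array([ 0.3619, -0.2004,  0.004 ]), array([ 0.5598, -0.1845,  0.004 ]), array([ 0.5667, -0.2734,  0.004 ])] [ 0.4643 -0.2367  0.004 ]
```

Request:
jog_arm(plan="-0.0005 0.0003 0.045 0;-0.0005 0.0003 0.08 0;-0.0005 0.0003 0.093 0;-0.0005 0.0003 0.093 0;-0.0005 0.0003 0.093 0")

```text
clock: 34.95
position: [0.4742, -0.2336, 0.1093]
eef_rot: [179.9, -0.4, -175.9]
contact_force: [-0.1, -0.1, 0.1]
opening: 0.6
```

Request:
jog_arm(plan="0 0 0 0;0 0 0 0;0 0 0 0;0 0 0 0;0 0 0 0;0 0 0 0", gripper=0.1, grip_force=35)

```text
clock: 35.7
position: [0.4743, -0.2336, 0.1095]
eef_rot: [179.9, -0.4, -175.9]
contact_force: [-1.7, 1.6, 6.0]
opening: 0.296
```

Run:
```python
from h import *
to((.4743,-.2336,.225,184.2),(.5369,-.2292,.2253,184.3))
```

```text
[ 0.0007  0.0002 -0.1155] -0.1
[-0.0621  0.0001 -0.1161] -0.2
```

Request:
jog_arm(plan="0 0 -0.02 0;0 0 -0.05 0;0.0005 0 -0.085 0;0 0 -0.116 0;-0.015 0 -0.116 -0.2;-0.03 0 -0.116 -0.2;-0.045 0 -0.116 -0.2;-0.062 0 -0.116 -0.2;-0.062 0 -0.116 -0.2;-0.062 0 -0.116 -0.2")

```text
clock: 36.95
position: [0.5365, -0.2291, 0.2241]
eef_rot: [179.9, -0.4, -175.7]
contact_force: [-0.2, -0.6, -0.7]
opening: 0.295
```

Run:
```python
from h import *
s=look("w24",(80,40,400,320),2)
c=cam("scene"); crop(c["image"],130,80,330,230,4,"s24")
t=cam("top"); crop(t["image"],250,100,430,290,3,"t24")
```

```text
37.0 [ 0.5364 -0.2292  0.2245] [ 179.9146   -0.4052 -175.6997] 0.29419709579518233
```

View pics/w24.png

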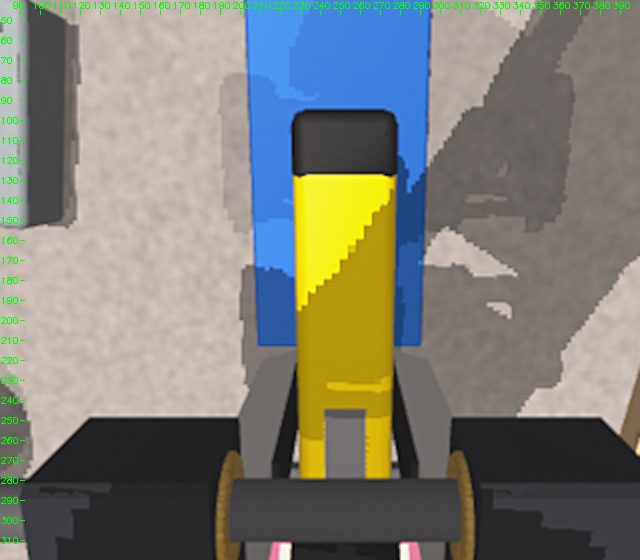

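View pics/s24.png

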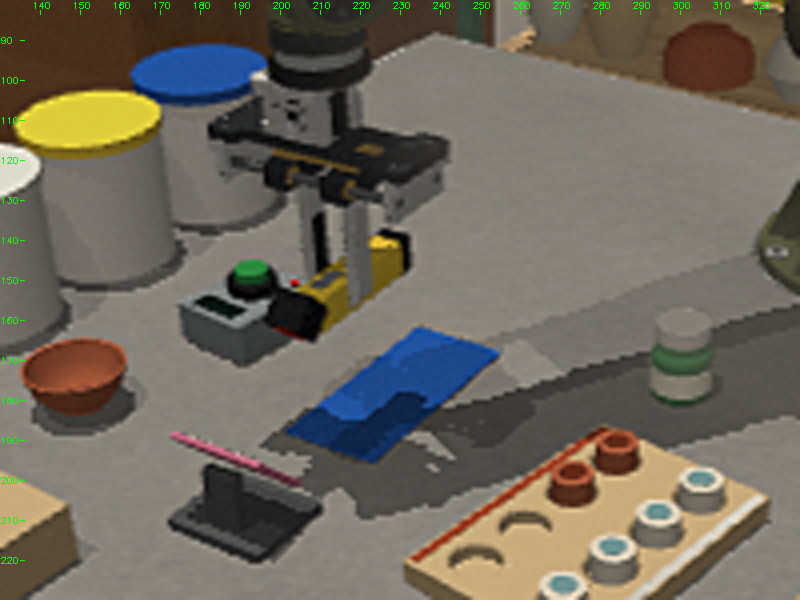

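View pics/t24.png

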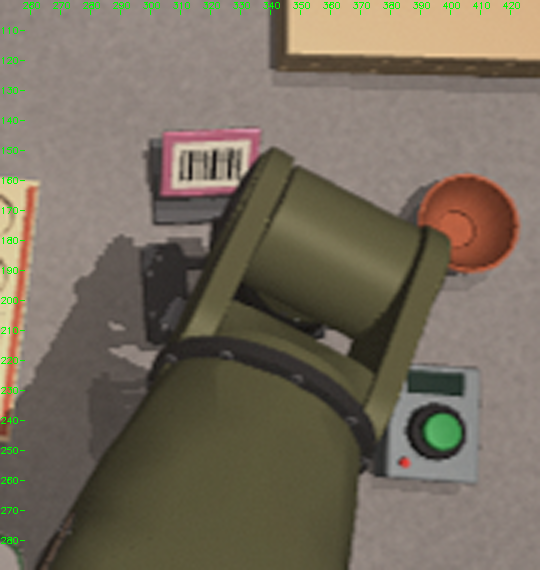

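Run:
```python
from h import *
s=cam("wrist"); M=T("x"); print(M[:3,3])
d=np.array([np.cos(np.radians(4.3)),np.sin(np.radians(4.3)),0])
for pit in (-2,0,2):   # nose-up positive
    O=M[:3,3]-[0,0,.1055]-.0048*d; g=O+.0048*d+[0,0,.02]
    def w(x,z):
        v=(x-.0048)*d*1.0+np.array([0,0,z-.02]); a=np.radians(pit)
        return g+ (x-.0048)*(np.cos(a)*d+[0,0,np.sin(a)])+(z-.02)*(np.array([0,0,np.cos(a)])-np.sin(a)*d)
    print(pit,proj(s,w(-.078,.032)),proj(s,w(-.062,.032)),"spot",w(.1413,-.0598))
c=cam("scene")
O=M[:3,3]-[0,0,.1055]-.0048*d
for q in [(.081,.043),(.0706,.0109),(-.078,.032),(.081,.02)]: print(q,proj(c,O+q[0]*d+[0,0,q[1]]))
```

```text
[ 0.5365 -0.2294  0.2251]
-2 [251.0941  96.1421] [251.138  128.5471] spot [ 0.6698 -0.2194  0.0551]
0 [251.1158  95.6754] [251.1542 127.5615] spot [ 0.6727 -0.2191  0.0598]
2 [251.137   95.4302] [251.1702 126.759 ] spot [ 0.6754 -0.2189  0.0646]
(0.081, 0.043) [198.4555 154.3389]
(0.0706, 0.0109) [201.5522 162.202 ]
(-0.078, 0.032) [228.961  136.5824]
(0.081, 0.02) [199.1635 161.0818]
```

Request:
jog_arm(plan="0 0 0 0;0 0 0 0;0 0 0 0;0 0 0 0;0 0 0 0;0 0 0 0;0 0 0 0;0 0 0 0;0 0 0 0;0 0 0 0")

```text
clock: 38.45
position: [0.5366, -0.2294, 0.2252]
eef_rot: [179.9, -0.3, -175.7]
contact_force: [-0.8, 0.7, -0.6]
opening: 0.296
```

Request:
jog_arm(plan="0 0 0 0;0 0 0 0;0 0 0 0;0 0 0 0;0 0 0 0;0 0 0 0")

```text
clock: 39.2
position: [0.5366, -0.2294, 0.2252]
eef_rot: [180.0, -0.3, -175.7]
contact_force: [-0.3, -0.6, -1.3]
opening: 0.293
```

Run:
```python
from h import *
print(monitor.sense()["position"])
to((.4700,-.2360,.225,184.3),(.4700,-.2360,.111,184.3))
```

```text
[ 0.5366 -0.2294  0.2252]
[ 0.0669 -0.0016  0.0006] -0.0
[ 0.0662 -0.0017  0.1146] -0.0
```

Request:
jog_arm(plan="0.02 0 0 0;0.04 -0.001 0 0;0.06 -0.0016 0 0;0.067 -0.0016 0.001 0;0.067 -0.0016 0.03 0;0.0665 -0.0016 0.06 0;0.0665 -0.0016 0.09 0;0.0665 -0.0016 0.108 0;0.0665 -0.0016 0.113 0;0.0665 -0.0016 0.113 0")

```text
clock: 40.45
position: [0.4701, -0.236, 0.1131]
eef_rot: [180.0, -0.3, -175.7]
contact_force: [-0.7, -0.8, 0.2]
opening: 0.295
```

Request:
jog_arm(plan="0 0 0.001 0;0 0 0.002 0;0 0 0.0025 0;0 0 0.0025 0")

```text
clock: 40.95
position: [0.47, -0.236, 0.1107]
eef_rot: [180.0, -0.3, -175.7]
contact_force: [-0.1, 0.5, -0.9]
opening: 0.296
```

Request:
jog_arm(plan="0 0 0.001 0;0 0 0.0015 0;0 0 0.0015 0")

```text
clock: 41.32
position: [0.4701, -0.2361, 0.1095]
eef_rot: [180.0, -0.3, -175.7]
contact_force: [-2.3, 1.0, 5.1]
opening: 0.296
```

Request:
jog_arm(plan="0 0 0 0;0 0 0 0;0 0 0 0;0 0 0 0;0 0 -0.03 0;0 0 -0.08 0;0 0 -0.12 0;0 0 -0.12 0;0 0 -0.12 0", gripper=0.6)

```text
clock: 42.45
position: [0.4705, -0.2359, 0.2287]
eef_rot: [179.9, -0.4, -175.7]
contact_force: [-0.7, -0.2, 0.2]
opening: 0.599
```

Run:
```python
from h import *
s=look("w25",(0,0,512,384),1)
crop(s["image"],0,0,300,300,2,"w25a")
t=cam("top"); cv2.imwrite("pics/t25.png",t["image"])
```

```text
42.5 [ 0.4704 -0.2358  0.2283] [ 179.9128   -0.4005 -175.7057] 0.6002768641440598
```

View pics/w25.png

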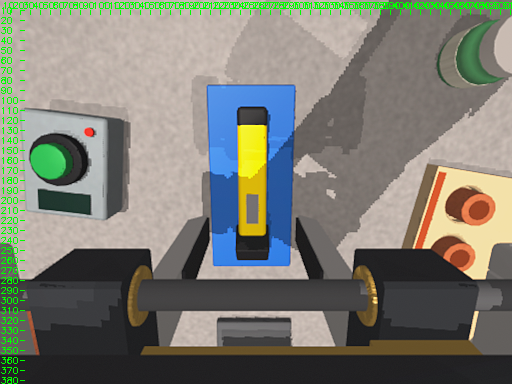

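View pics/t25.png

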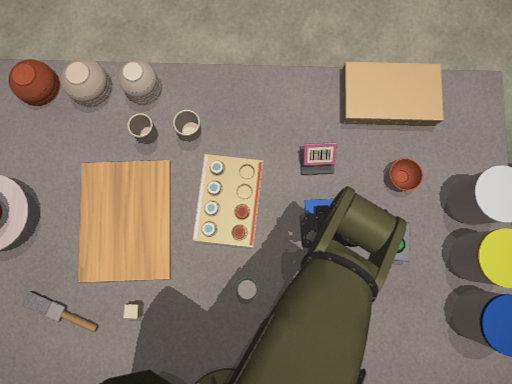

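Run:
```python
from h import *
s=cam("wrist"); t=dict(cam("top")); 
s=dict(s)
p=(t,290+432.5/4-.5,130+455.5/4-.5)
print(tri((s,48.5,160.5),p),atz(s,48.5,160.5,.06),atz(p[0],p[1],p[2],.06)+[-.0023,.0025,0])
q=(atz(s,48.5,160.5,.06)+atz(p[0],p[1],p[2],.06)+[-.0023,.0025,0])/2
to((q[0],q[1],.2,184.3))
```

```text
(array([ 0.449 , -0.4227,  0.0479]), np.float64(0.001128307671091312)) [ 0.4463 -0.4146  0.06  ] [ 0.4469 -0.4155  0.06  ]
[ 0.0371 -0.1769  0.0284] -0.0
```

Request:
jog_arm(plan="0.01 -0.045 0.007 0;0.019 -0.09 0.014 0;0.028 -0.135 0.021 0;0.0355 -0.18 0.028 0;0.0355 -0.18 0.028 0;0.0355 -0.18 0.028 0", gripper=0)

```text
clock: 43.4
position: [0.4483, -0.4175, 0.1997]
eef_rot: [179.9, -0.4, -175.7]
contact_force: [-0.4, -0.4, 0.3]
opening: 0.014
```

Run:
```python
from h import *
s=look("w26",(100,100,400,320),2,[(.4466,-.415,.06),(.449,-.4227,.048)])
np.savez("v26.npz",W=s["W"])
```

```text
43.45 [ 0.4486 -0.4172  0.2002] [ 179.8769   -0.4185 -175.6712] 0.004169361897259461
(0.4466, -0.415, 0.06) [254.683  209.5793]
(0.449, -0.4227, 0.048) [245.2316 207.5005]
```

View pics/w26.png

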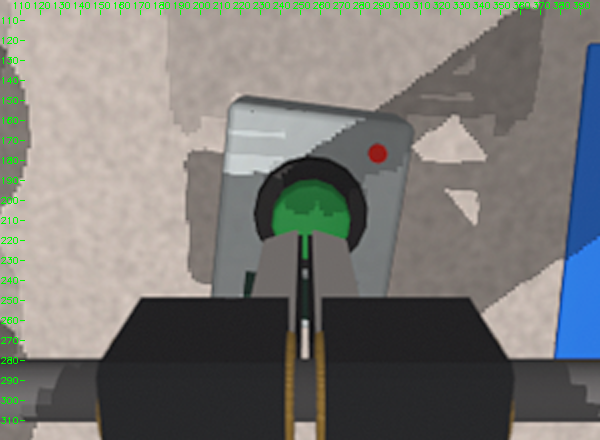

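Request:
jog_arm(plan="0.0015 0.0025 0.015 0;0.0015 0.0025 0.03 0;0.0015 0.0025 0.036 0;0.0015 0.0025 0.036 0")

```text
clock: 43.95
position: [0.4466, -0.4146, 0.1636]
eef_rot: [179.8, -0.5, -175.7]
contact_force: [0.9, 0.2, 0.7]
opening: 0.005
```

Request:
jog_arm(plan="0 0 0.002 0;0 0 0.004 0;0 0 0.006 0;0 0 0.008 0;0 0 0.008 0")

```text
clock: 44.58
position: [0.4466, -0.4147, 0.1557]
eef_rot: [179.9, -0.4, -175.7]
contact_force: [0.6, -0.0, 3.6]
opening: 0.003
```

Request:
jog_arm(plan="0 0 0.001 0;0 0 0.002 0;0 0 0.003 0;0 0 0.003 0")

```text
clock: 45.08
position: [0.4467, -0.4147, 0.1534]
eef_rot: [179.9, -0.4, -175.7]
contact_force: [-2.1, 2.8, 10.4]
opening: 0.004
```

Request:
jog_arm(plan="0 0 0.001 0;0 0 0.002 0;0 0 0.002 0")

```text
clock: 45.45
position: [0.4467, -0.4147, 0.1531]
eef_rot: [179.9, -0.4, -175.7]
contact_force: [-7.0, 7.1, 21.2]
opening: 0.006
```

Request:
jog_arm(plan="0 0 -0.01 0;0 0 -0.04 0;0 0 -0.08 0;0 0 -0.12 0;0.05 0.01 -0.15 0;0.1 0.02 -0.15 0;0.1 0.02 -0.15 0;0.1 0.02 -0.15 0")

```text
clock: 46.45
position: [0.3507, -0.3997, 0.3038]
eef_rot: [-179.9, -0.6, -176.0]
contact_force: [-0.6, -0.1, -0.5]
opening: 0.005
```

Run:
```python
from h import *
t=cam("top"); cv2.imwrite("pics/t27.png",t["image"]); c=cam("scene"); crop(c["image"],120,110,440,310,2,"s27")
```

```text
(no output)
```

View pics/t27.png

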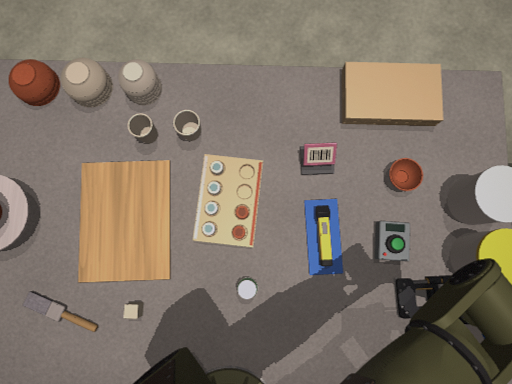

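View pics/s27.png

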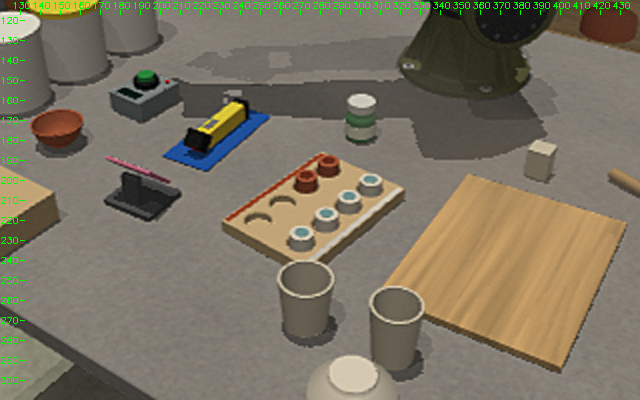

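```bash
python3 -c "
from plant import workorder;print(workorder.finish_job())"
```

```text
the job is handed in; nothing more can be done
None
```

I finished the job and handed it in at about 46.5 s; no verdict comes back.

- **Buttons:** Six were on the ware board, four white and two red. Each now stands upright in its own pocket in the row of its colour. Wrist views after each drop put the tops at the seated height, and the final top and scene views show the board empty.
- **Wand:** I held it level for about 2 s with the spot 10 cm along its beam computed to lie about 1 mm from the tag's centre. Its turn matched the tag's facing of about 4.3 degrees. I had no sign of a successful read. I put the wand's tilt within about 1 degree, judged from the scene view only, because the wrist view could not show it. It lies flat and lengthwise, centred on its mat.
- **Start button:** I pressed it to a hard stop. The force rose from about 4 N to 21 N, the last 11 N of it within 0.3 mm of travel.
- **Cups and bowl:** They are in the same places in the last pictures as in the first.

Some measurements disagreed:
- The top camera read about 2.5 mm off from the wrist camera in x and y. I corrected for this using the first gripped button, and the fits then agreed.
- The start button's height came out between 48 and 60 mm from the cameras, so I found it by force instead. I first felt contact with the fingertips at about 59 mm.

I saw no sign of any button being knocked aside.

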